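Charge the stone tumbler box with the scoop

TASK

Clear the red pliers off the tray of stones and lay them on the green mat, and slide the gate of the blue charging box fully open. Then move every stone from both troughs of the tray into the box with the brass scoop, never touching the stones with the fingers, and finish by standing the scoop upright back on the green mat beside the pliers and sliding the gate fully shut. Leave the other things on the bench where they are.

Things in the scene. Friction and masses are not known exactly. Their poses are not given: they have to be found in the camera images.
- tray: Fixed shallow aluminium sorting tray that holds the stones, open on top. A divider along its middle (y = 0, along its x) makes two equal troughs, each 220 mm (its x) by 62 mm (its y) inside, centred at y = -33 and +33 mm; stones lie in both. Walls and divider 4 mm thick; their tops are 32 mm above the bench, flat floor 4 mm above the bench. Origin: centre of the underside, on the bench. Slippery (friction about 0.3). It lies with its x roughly away from the robot.
- box: Fixed blue open-topped steel charging box of the stone tumbler, 130 x 130 mm outside, walls and floor 6 mm thick (inside 118 x 118 mm), 80 mm high, with steel rails for its gate on top. Origin: centre of the underside, on the bench. The rails run out from the box to its -x side (towards the robot).
- gate (a joint): The sliding gate: a flat steel plate 128 x 128 x 5 mm (top of plate 86 mm above the bench) that covers the box. Value in m: 0 = shut, covering the box; grows as it slides along the box's -x, to 0.105 at the stop = fully open. Stays where it is left; sliding takes about 2 N.
- gate_grip (a point): Point to grip on the gate's red upright tab, which stands on the middle of the plate: the tab is 12 mm thick (box's x), 44 mm wide (box's y), from 86 to 127 mm above the bench; this point is in the tab's middle, 107 mm above the bench. Axes as the box's. Travels with the gate.
- mat: Green rest mat fixed on the bench, 220 mm (its x) by 200 mm (its y), 2 mm thick. Origin: centre of the underside.
- scoop: Loose brass hand scoop, 160 g, nearly all of it in the bowl, standing on its flat bottom. Bowl 75 mm (x) by 56 mm (y) outside, floor 2 mm thick, side walls 22 mm high and 2.5 mm thick that stop 24 mm short of the lip, back wall at +x 30 mm high, open at the front: the lip is the floor's straight edge at x = -37.5 mm. Origin: centre of the bowl's underside. z up. A stiff upright handle rises at the back; see point scoop_grip. Bowl slippery (friction about 0.3).
- scoop_grip (a point): Point to grip on the scoop's black rubber handle: 28 mm behind (+x) and 97 mm above the scoop's origin. The handle block is 26 mm along the scoop's x, 16 mm along its y, and reaches from 72 to 118 mm above the scoop's bottom. Below it a 12 x 12 mm stem goes down to the bowl.
- pliers: Loose long-nose pliers with red handles, 190 mm long, 160 g, lying flat across the rims of the tray at the start. Origin: underside of the dark pivot block, near the balance point. Pivot block 32 mm (x) x 20 mm (y) x 12 mm high; nose along +x to x = 85 mm (12 mm wide, 9 mm high), two handles along -x to x = -105 mm, spread about 45 mm at their ends, 12 mm high.
- jar: Bystander, to be left alone: amber jar with white cap, 52 mm diameter, 70 mm high. Origin: centre of the underside.
- ringbox: Bystander, to be left alone: small red ring box, 40 x 40 x 35 mm. Origin: centre of the underside.
- solderpot: Bystander, to be left alone: white ceramic pot, 44 mm diameter, 35 mm high. Origin: centre of the underside.
- ringclamp: Bystander, to be left alone: wooden ring clamp with brass band, 120 x 24 x 20 mm, long along its x. Origin: centre of the underside.
- stone0: Loose coloured cut stone in the tray (may be absent). Origin: centre of its underside as built (stones may come to lie any way up): round with bevelled top and bottom, 22 mm across, 15 mm high, 14 g. Underside bevelled at about 38 degrees over the lowest 5 mm. Slippery (friction about 0.3).
- stone1: Loose coloured cut stone in the tray (may be absent). Origin: centre of its underside as built (stones may come to lie any way up): round with bevelled top and bottom, 22 mm across, 15 mm high, 14 g. Underside bevelled at about 38 degrees over the lowest 5 mm. Slippery (friction about 0.3).
- stone2: Loose coloured cut stone in the tray (may be absent). Origin: centre of its underside as built (stones may come to lie any way up): round with bevelled top and bottom, 22 mm across, 15 mm high, 14 g. Underside bevelled at about 38 degrees over the lowest 5 mm. Slippery (friction about 0.3).
- stone3: Loose coloured cut stone in the tray (may be absent). Origin: centre of its underside as built (stones may come to lie any way up): round with bevelled top and bottom, 22 mm across, 15 mm high, 14 g. Underside bevelled at about 38 degrees over the lowest 5 mm. Slippery (friction about 0.3).
- stone4: Loose coloured cut stone in the tray (may be absent). Origin: centre of its underside as built (stones may come to lie any way up): round with bevelled top and bottom, 22 mm across, 15 mm high, 14 g. Underside bevelled at about 38 degrees over the lowest 5 mm. Slippery (friction about 0.3).
- stone5: Loose coloured cut stone in the tray (may be absent). Origin: centre of its underside as built (stones may come to lie any way up): round with bevelled top and bottom, 22 mm across, 15 mm high, 14 g. Underside bevelled at about 38 degrees over the lowest 5 mm. Slippery (friction about 0.3).
- stone6: Loose coloured cut stone in the tray (may be absent). Origin: centre of its underside as built (stones may come to lie any way up): round with bevelled top and bottom, 22 mm across, 15 mm high, 14 g. Underside bevelled at about 38 degrees over the lowest 5 mm. Slippery (friction about 0.3).
- stone7: Loose coloured cut stone in the tray (may be absent). Origin: centre of its underside as built (stones may come to lie any way up): round with bevelled top and bottom, 22 mm across, 15 mm high, 14 g. Underside bevelled at about 38 degrees over the lowest 5 mm. Slippery (friction about 0.3).

How it is judged:
By the outcome, as a careful person would: the job done as asked, in the order asked, and still so for the second after the job is handed in, with the robot touching nothing.
Of stone0, stone1, stone2, stone3, stone4, stone5, stone6, stone7 only 4 to 8 are there at a start; the rules pass over those that are not, and their reading is None.
At some moment in a run one of pliers, scoop may be knocked a few centimetres aside while the robot is not near it.
It also fails if it takes over 210 s, if anything falls off the work surface, if the arm or the gripper's body presses on something with over 40 N, if the wrist force passes 120 N, or if a joint passes its speed limit or range.

ROBOT

A 6-joint arm with a two-finger parallel gripper is mounted at the origin on the work surface. World frame = base frame: x ahead of the robot, y to its left, z up, the work surface at z = 0. Lengths are in m, angles in rad, forces in N, time in s.
With the tool pointing down it reaches from about 0.3 to 0.875 m from the base axis. Payload 6.4 kg.
Tool frame: the origin (TCP) lies midway between the tips of the shut fingers; the grasp point (between the pads) lies 19 mm behind it (grasp_offset is the distance from the TCP to the grasp point, in m); z points along the fingers, y is the line along which they close (so a half turn about z gives the same grasp; the last joint's range is limited). The gripper opens to 85 mm and grips with 20 to 120 N. Pads are 22 mm wide; open, the fingers measure 114 mm over their backs; the gripper's body (76 mm by 85 mm) begins 54 mm behind the grasp point. The pads swing forward as they close: fully open they stand 13 mm farther back than shut.
Start: joints at [-1.325, 0.181, 1.607, -0, 1.354, -0.206], TCP at [0.251, -0.517, 0.197] pointing down, gripper open.
Joint ranges: [-2.99, 2.99], [-0.89, 2.07], [0.3, 2.58], [-1.14, 4.28], [0, 2.63], [-3.12, 3.12]. Speed limits (rad/s): [2.57, 2.57, 3.01, 3.14, 3.14, 3.14].

INTERFACE

Orientations are given as a unit quaternion [w, x, y, z].
In Python, from bench import * gives the robot as it stands. The module is installed in compiled form; this text tells all that it offers.
- The arm moves only by the tool servo_tool, never from a script. Its argument "commands" is text: rows parted by semicolons, each of 7 numbers parted by spaces: the turn, a rotation vector about the tool's x, y, z in rad, then the shift along the tool's x, y, z in mm, then the opening, from 0 (shut) to 1 (fully open). In form: wx wy wz dx dy dz claw; .... A call has 1 to 5 rows; each row shifts and turns the commanded pose from where the row before left it, along the tool's axes as they then stand; what a row does not reach is not made up. A row lasts 1/8 s, in which the tool goes at most 62.5 mm and 10.7 degrees, less where a joint would pass 70% of its speed; a pose out of reach is approached as far as the arm can. A call with a gripper value outside its range is refused whole. The fingers move at their own pace and stop on an object; the grip force is fixed at half the most. Time passes only in rows, so rows that do not move let the fingers close. It gives the time, the measured TCP pose, the force, the opening and the grip force at its end, in the units of the state.
- get_obs(): the state, without advancing time (a new reading comes with each control period).
- camera(name): name is "scene" or "top"; returns the picture (480x640x3 uint8, blue, green, red); there is no depth.
- calibration(name): a dict with "fx", "fy", "cx", "cy" (pixels), "R" (3x3) and "t" (3): a world point X has camera coordinates R X + t. Camera axes: x right, y down, z forward; pixel columns grow to the right and rows downward; lengths in m; the calibration is good to about 2 mm. A picture is of the moment at which its call begins. calibration takes no time and is no camera call.
- hand_in(): hands the job in; it is judged then, once.
The state is a dict: "time_s": time; "q": joint angles; "dq": joint speeds; "joint_efforts": joint torques, N m; "eef_pos": TCP position; "eef_rot": TCP orientation; "wrist_force": force on the tool from outside, world axes, zero at the start; "torque": the same for the moment, N m; "opening": opening from 0.0 (shut) to 1.0 (fully open); "grasp_force": force on a finger pad.
Only numpy, scipy, OpenCV 4.12 (cv2) and the standard library are available. Lean on these libraries where they do the work, as an engineer would, in place of code of your own. Each camera call takes 0.05 s, during which the arm holds its last target. There are 200 camera calls.

## Working session

There is one attempt and no reset: what is moved stays moved. The work goes in short steps, Python scripts to look and compute and a tool call to move; the robot and the scene stay as the last step left them, time stands still between calls to the robot, and variables do not carry over. Pictures are saved under pics/ and viewed, at most 14 in all, crops included, and the job is handed in when it is done.

Besides the shell and the picture viewer there is one more tool, called after ">>>" as name(argument=value, ...) on one line, values as JSON. servo_tool: Moves the arm, as the interface text tells. Its arguments: {"type":"object","properties":{"commands":{"type":"string"}},"required":["commands"]}

```bash
mkdir -p pics
python3 - <<'E'
from bench import *
import cv2
for n in("scene","top"):
    cv2.imwrite(f"pics/{n}0.png",camera(n)); c=calibration(n); print(n,c)
o=get_obs();print(o)
E
```

```text
scene {'fx': 464.23329800530837, 'fy': 464.23329800530837, 'cx': 320.1657492125886, 'cy': 240.2029569411239, 'R': array([[ 0.19495473,  0.9807824 , -0.00765134],
       [ 0.66454712, -0.13782461, -0.73442597],
       [-0.72136661,  0.13809514, -0.67864567]]), 't': array([-0.08622649, -0.33534167,  1.49250936])}
top {'fx': 610.6560030904403, 'fy': 610.6560030904403, 'cx': 314.2122371874203, 'cy': 243.09927349919482, 'R': array([[ 0.0273742 , -0.99959448,  0.00784401],
       [-0.9963505 , -0.02791833, -0.08066126],
       [ 0.08084755, -0.00560735, -0.99671071]]), 't': array([-0.04299636,  0.59790876,  1.23154983])}
{'time_s': 0.1, 'q': array([-1.32532987e+00,  1.81451313e-01,  1.60789752e+00, -8.04478792e-06,
        1.35381709e+00, -2.06280434e-01]), 'dq': array([ 5.31768682e-04, -2.04415340e-03, -4.78178756e-03, -5.37560266e-04,
        9.76579706e-05, -4.12329789e-04]), 'joint_efforts': array([ 5.84500176e-04, -4.45877731e+01, -3.52239668e+01, -2.37364693e-04,
        4.10109060e-03,  3.89990078e-05]), 'eef_pos': array([ 0.25089626, -0.51676393,  0.19578804]), 'eef_rot': array([-7.86406306e-04,  9.74598368e-01,  2.23958483e-01, -1.93381879e-05]), 'wrist_force': array([ 0.46062217,  0.12291034, -0.11386351]), 'torque': array([ 0.03988621, -0.04102929, -0.02606036]), 'grasp_force': 0.0, 'opening': 0.9989014508562871}
```

View pics/top0.png

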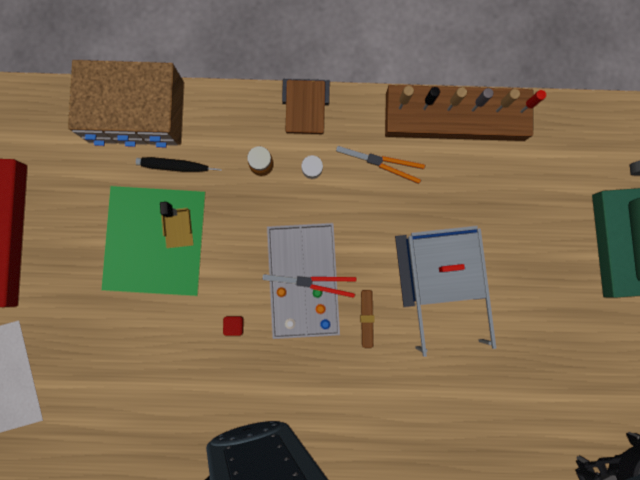

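View pics/scene0.png

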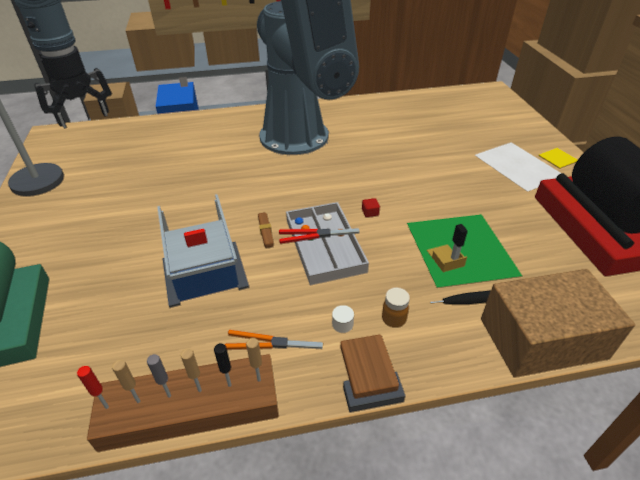

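```bash
cat > h.py <<'E'
from bench import *
import cv2,numpy as np
from scipy.spatial.transform import Rotation as Ro
def ray(n,uv,z):
    c=calibration(n);R,t=c["R"],c["t"]
    d=R.T@np.array([(uv[0]-c["cx"])/c["fx"],(uv[1]-c["cy"])/c["fy"],1.]);o=-R.T@t
    return o+d*(z-o[2])/d[2]
def pix(n,X):
    c=calibration(n);p=c["R"]@np.asarray(X,float)+c["t"]
    return c["fx"]*p[0]/p[2]+c["cx"],c["fy"]*p[1]/p[2]+c["cy"]
def rot():
    q=get_obs()["eef_rot"];return Ro.from_quat([q[1],q[2],q[3],q[0]])
def axes(ydir,zdir=(0,0,-1)):   # tool rotation from y,z world directions
    z=np.array(zdir,float);z/=np.linalg.norm(z);y=np.array(ydir,float);y-=z*(y@z);y/=np.linalg.norm(y)
    return Ro.from_matrix(np.c_[np.cross(y,z),y,z])
def go(p,R=None):   # tool-frame turn and shift from the measured pose (shift in axes after and before turn)
    r=rot();R=R or r;d=np.array(p)-get_obs()["eef_pos"]
    print("turn",(r.inv()*R).as_rotvec().round(3),"shift now",(r.inv().apply(d)*1e3).round(1),"after turn",(R.inv().apply(d)*1e3).round(1))
def mask(img,lo,hi):
    return cv2.inRange(cv2.cvtColor(img,cv2.COLOR_BGR2HSV),lo,hi)
E
python3 - <<'E'
from h import *
t=cv2.imread("pics/top0.png");s=cv2.imread("pics/scene0.png")
f=lambda a,x,y,w,h:cv2.resize(a[y:y+h,x:x+w],(400,300) ,interpolation=cv2.INTER_CUBIC)
cv2.imwrite("pics/c0.png",np.vstack([np.hstack([f(t,230,218,168,126),f(t,382,222,168,126)]),np.hstack([f(s,270,190,112,84),f(t,95,185,120,90)])]))
E
```

```text
(no output)
```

View pics/c0.png

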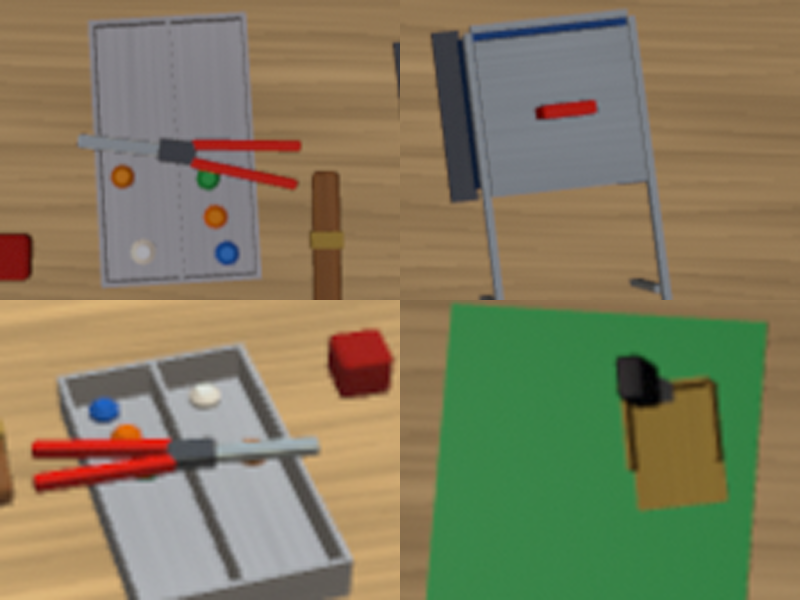

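Run:
```python
from h import *
np.set_printoptions(precision=4,suppress=True)
T=lambda x,y,s=2.381,a=230,b=218:(a+x/s-.3,b+y/s-.3)
P=[ray("top",T(*c),.032) for c in[(90,20),(245,14),(260,277),(103,286)]]
print("tray top",*P,np.mean(P,0))
print("divider top end/bot end",ray("top",T(168,17),.032),ray("top",T(182,282),.032))
S=lambda x,y:(270+x/3.571-.3,190+(y-300)/3.571-.3)
print("tray scene near corners L,R",ray("scene",S(60,380),.032),ray("scene",S(242,347),.032),ray("scene",S(352,563),.032))
print("pliers piv,nose,h",ray("top",T(178,151),.044),ray("top",T(80,140),.041),ray("top",T(300,145),.044),ray("top",T(296,184),.044), "scene piv",ray("scene",S(193,453),.044))
g=lambda x,y:T(x-400,y,2.381,382,222)
print("gate plate TL,TR,BR,BL",*[ray("top",g(*c),.086) for c in[(473,42),(632,24),(646,180),(488,197)]])
for n in("top","scene"):
    im=cv2.imread(f"pics/{n}0.png");m=mask(im,(0,150,80),(8,255,255))|mask(im,(172,150,80),(180,255,255))
    k,_,st,ce=cv2.connectedComponentsWithStats(m)
    for i in range(1,k):
        if st[i,4]>30: print(n,st[i],ce[i],ray(n,ce[i],.112))
    m=mask(im,(55,150,60),(75,255,255)); 
    c=max(cv2.findContours(m,0,2)[0],key=cv2.contourArea);ap=cv2.approxPolyDP(c,6,True)[:,0]
    print(n,"mat",*[ray(n,p,.002)[:2] for p in ap])
L=lambda x,y:T(x-400,y-300,3.333,95,185)
print("lip",ray("top",L(640,508),.004),ray("top",L(728,500),.004),"handle top",ray("top",L(630,372),.120))
im=cv2.imread("pics/scene0.png");m=cv2.inRange(im,(0,0,0),(45,45,45));m[:, :440]=0;m[:,480:]=0;m[:215]=0;m[265:]=0
ys,xs=np.nonzero(m);print("handle scene px",xs.min(),xs.max(),ys.min(),ys.max(),ray("scene",(xs.mean(),ys.mean()),.097))
```

```text
tray top [0.6305 0.0702 0.032 ] [ 0.6394 -0.063   0.032 ] [ 0.4154 -0.0813  0.032 ] [0.4043 0.0516 0.032 ] [ 0.5224 -0.0056  0.032 ]
divider top end/bot end [0.635  0.0032 0.032 ] [ 0.4094 -0.0152  0.032 ]
tray scene near corners L,R [ 0.4178 -0.0805  0.032 ] [0.4075 0.0522 0.032 ] [0.6316 0.0709 0.032 ]
pliers piv,nose,h [ 0.5199 -0.0088  0.044 ] [0.527  0.0746 0.041 ] [ 0.5278 -0.1119  0.044 ] [ 0.4949 -0.1092  0.044 ] scene piv [ 0.5248 -0.0075  0.044 ]
gate plate TL,TR,BR,BL [ 0.6066 -0.218   0.086 ] [ 0.6252 -0.349   0.086 ] [ 0.4974 -0.3612  0.086 ] [ 0.4801 -0.2321  0.086 ]
top [526  90  20  16 141] [536.773   96.3262] [ 0.8919 -0.4533  0.112 ]
top [   0  159   16  148 1617] [  5.3599 221.0581] [0.6175 0.5651 0.112 ]
top [439 264  25   8 131] [451.2214 267.7481] [ 0.5519 -0.2888  0.112 ]
top [311 277  46   5 191] [334.4084 278.6335] [ 0.525  -0.0662  0.112 ]
top [310 285  45  13 191] [332.9895 290.6963] [ 0.502  -0.0641  0.112 ]
top [223 316  19  20 368] [232.0897 325.5435] [0.4311 0.1249 0.112 ]
top mat [0.7047 0.3366] [0.6589 0.3071] [0.6803 0.2997] [0.6693 0.2384] [0.5854 0.2284] [0.5754 0.2864] [0.5337 0.2823] [0.53   0.2655] [0.5127 0.2917] [0.5009 0.2683] [0.4916 0.3052] [0.4878 0.218 ] [0.6999 0.2103]
scene [164   0   7   9  51] [166.902    4.0588] [-1.1128 -0.4176  0.112 ]
scene [ 541  179   99   97 2298] [598.2315 231.3085] [0.713  0.5439 0.112 ]
scene [362 198  18  19 261] [370.8199 206.8659] [0.536  0.0983 0.112 ]
scene [184 229  23  18 286] [195.0629 237.0664] [ 0.5584 -0.2897  0.112 ]
scene [279 228  41  16 391] [298.0946 234.4834] [ 0.5944 -0.0767  0.112 ]
scene [ 77 366  26  30 444] [ 89.3806 380.3491] [ 0.8658 -0.453   0.112 ]
scene mat [0.7044 0.4038] [0.4941 0.4078] [0.4866 0.2169] [0.7008 0.209 ]
lip [0.5835 0.2807 0.004 ] [0.5901 0.2259 0.004 ] handle top [0.6534 0.2626 0.12  ]
handle scene px 453 466 225 246 [0.6499 0.263  0.097 ]
```

>>> servo_tool(commands="0 0 -0.173 0 0 0 1;0 0 -0.173 0 0 0 1;0 0 -0.173 0 0 0 1;0 0 -0.173 0 0 0 1;0 0 -0.173 0 0 0 1")

```text
time_s: 0.72
eef_pos: [0.251, -0.517, 0.196]
eef_rot: [-0.0, 0.789, 0.614, 0.0]
wrist_force: [0.3, -0.2, -0.3]
opening: 1.001
grasp_force: 0.0
```

>>> servo_tool(commands="0 0 -0.173 0 0 0 1;0 0 0 53 23 0 1;0 0 0 53 23 0 1;0 0 0 53 23 0 1;0 0 0 53 23 0 1")

```text
time_s: 1.35
eef_pos: [0.3603, -0.3116, 0.1963]
eef_rot: [-0.0, 0.735, 0.678, 0.0]
wrist_force: [0.8, 0.1, 1.3]
opening: 1.004
grasp_force: 0.0
```

>>> servo_tool(commands="0 0 0 53 23 0 1;0 0 0 53 23 0 1;0 0 0 53 23 0 1;0 0 0 53 23 20 1;0 0 0 53 22 40 1")

```text
time_s: 1.98
eef_pos: [0.4941, -0.0625, 0.1416]
eef_rot: [0.002, 0.735, 0.678, 0.001]
wrist_force: [0.6, -1.0, -0.4]
opening: 1.004
grasp_force: 0.0
```

>>> servo_tool(commands="0 0 0 53 21 20 1;0 0 0 0 0 10 1;0 0 0 0 0 0 1;0 0 0 0 0 0 1")

```text
time_s: 2.48
eef_pos: [0.5175, -0.0141, 0.1114]
eef_rot: [0.0, 0.736, 0.677, 0.0]
wrist_force: [-0.3, 0.6, 0.4]
opening: 1.0
grasp_force: 0.0
```

Run:
```python
from h import *
o=get_obs();print(o["eef_pos"],o["q"])
go([.522,-.008,.036],axes((.996,-.084,0)))
a=camera("top")
for n,im in(("t",a),("s",camera("scene"))): cv2.imwrite(f"pics/{n}1.png",im)
t,s=a,cv2.imread("pics/s1.png")
f=lambda a,x,y,w,h:cv2.resize(a[y:y+h,x:x+w],(400,300) ,interpolation=cv2.INTER_CUBIC)
cv2.imwrite("pics/c1.png",np.hstack([f(t,230,218,168,126),f(s,270,170,112,84)]))
```

```text
[ 0.51748341 -0.01405944  0.11143004] [-2.56553260e-01  1.48739760e-01  1.82802645e+00 -2.73506910e-04
  1.16409211e+00 -1.73887668e-01]
turn [0.001 0.    0.002] shift now [ 6.4  4.  75.4] after turn [ 6.4  4.  75.4]
```

View pics/c1.png

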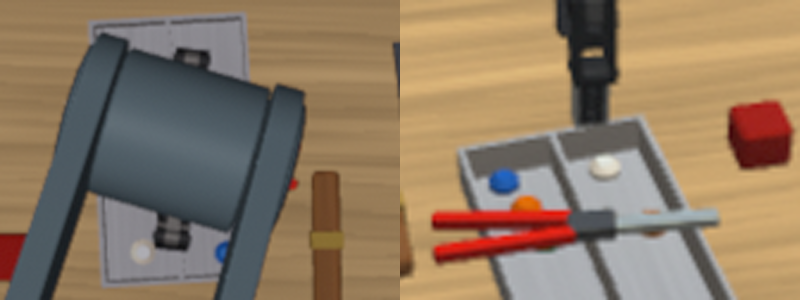

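>>> servo_tool(commands="0 0 0 6.4 4 25 1;0 0 0 0 0 25 1;0 0 0 0 0 20 1;0 0 0 0 0 6 1;0 0 0 0 0 0 1")

```text
time_s: 3.2
eef_pos: [0.5221, -0.0074, 0.0353]
eef_rot: [0.0, 0.735, 0.678, 0.0]
wrist_force: [0.1, -0.3, -0.2]
opening: 1.004
grasp_force: 0.0
```

>>> servo_tool(commands="0 0 0 0 0 0 0;0 0 0 0 0 0 0;0 0 0 0 0 0 0;0 0 0 0 0 0 0;0 0 0 0 0 0 0")

```text
time_s: 3.82
eef_pos: [0.5219, -0.0068, 0.0349]
eef_rot: [0.0, 0.735, 0.678, 0.0]
wrist_force: [0.5, -0.2, 0.1]
opening: 0.003
grasp_force: 0.0
```

>>> servo_tool(commands="0 0 0 0 0 0 0;0 0 0 0 0 -10 0;0 0 0 0 0 -30 0;0 0 0 0 0 -40 0;0 0 0 0 0 0 0")

```text
time_s: 4.45
eef_pos: [0.525, -0.0075, 0.1191]
eef_rot: [0.003, 0.735, 0.678, 0.002]
wrist_force: [0.4, 0.2, 0.5]
opening: -0.002
grasp_force: 0.0
```

Run:
```python
from h import *
o=get_obs();print(o["eef_pos"],o["q"],o["opening"],o["grasp_force"])
go([.6065,.365,.1])
im=camera("top");s=camera("scene")
f=lambda a,x,y,w,h:cv2.resize(a[y:y+h,x:x+w],(400,300) ,interpolation=cv2.INTER_CUBIC)
cv2.imwrite("pics/c2.png",np.hstack([f(im,230,218,168,126),f(s,240,150,160,120)]))
```

```text
[ 0.52495819 -0.00746237  0.11913895] [-2.40517787e-01  1.49047164e-01  1.81023187e+00  1.17458421e-06
  1.17445738e+00 -1.59707316e-01] -0.0018328453020980922 0.0
turn [0. 0. 0.] shift now [377.9  51.1  19.1] after turn [377.9  51.1  19.1]
```

View pics/c2.png

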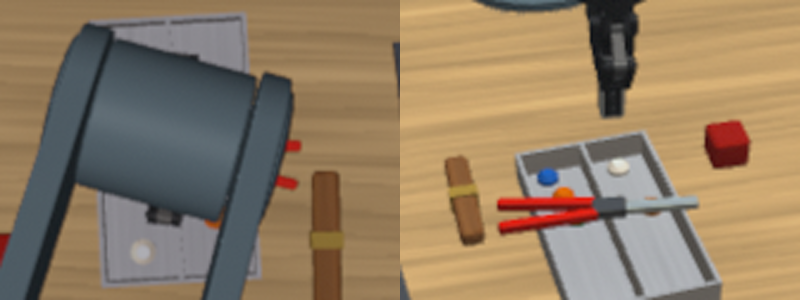

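Run:
```python
from h import *
print(pix("scene",[.525,-.0075,.119]),pix("scene",[.522,-.008,.044]),pix("top",[.522,-.008,.044]))
print(ray("top",(304.5,281.2),.044),ray("top",(304.5,281.2),.02))
im=camera("scene");m=cv2.inRange(im,(0,0,0),(90,80,75));cv2.imwrite("pics/m.png",im)
s=im[150:270,240:400]
# dark pivot block in scene
b=cv2.inRange(im[215:250,300:345],(0,0,0),(100,90,85));ys,xs=np.nonzero(b);print(xs.mean()+300,ys.mean()+215,len(xs),xs.min()+300,xs.max()+300,ys.min()+215,ys.max()+215)
```

```text
(np.float64(323.7007545516218), np.float64(207.4467868749885)) (np.float64(323.3135614007617), np.float64(231.79096921272858)) (np.float64(304.1011140469584), np.float64(280.0819751241215))
[ 0.51977517 -0.00886745  0.044     ] [ 0.52021227 -0.00866266  0.02      ]
325.75925925925924 230.91358024691357 162 311 344 215 249
```

Run:
```python
from h import *
o=get_obs();print(o["eef_pos"],o["eef_rot"])
im=cv2.imread("pics/m.png");p=pix("scene",o["eef_pos"]);cv2.circle(im,tuple(int(round(v)) for v in p),1,(0,255,0),-1)
cv2.imwrite("pics/c3.png",cv2.resize(im[120:270,225:425],(800,600),interpolation=cv2.INTER_CUBIC))
```

```text
[ 0.52150179 -0.0066931   0.11460413] [-2.17390061e-04  7.35154177e-01  6.77899899e-01 -1.28767527e-04]
```

View pics/c3.png

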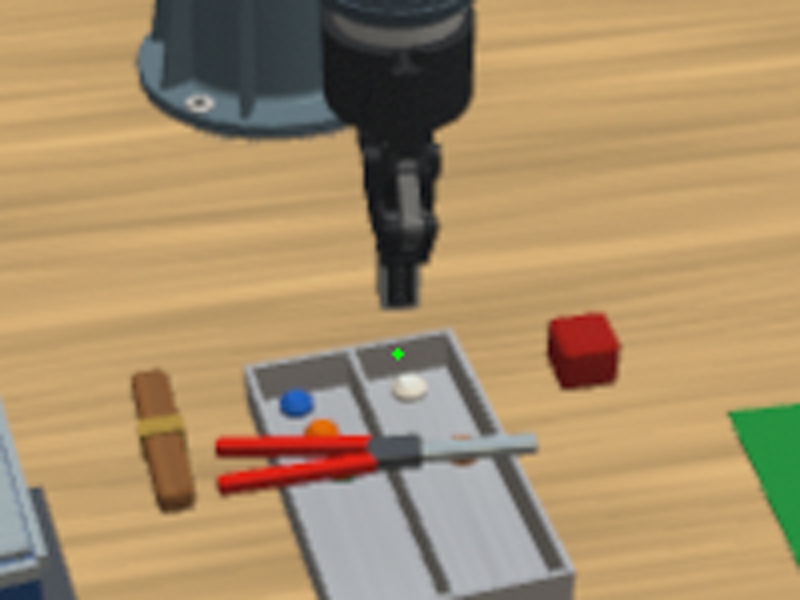

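Run:
```python
from h import *
X=np.array([.2509,-.5168,.1958])
for n in("scene","top"):
    print(n,pix(n,X),pix(n,X+[0,0,.013]),pix(n,X+[0,0,.05]))
s=cv2.imread("pics/scene0.png");t=cv2.imread("pics/top0.png")
ty=np.array([.4366,-.9,0])*.0425
for n,im in(("scene",s),("top",t)):
    for z in(.013,.05):
        for k in(-1,1):
            cv2.circle(im,tuple(int(round(v)) for v in pix(n,X+[0,0,z]+k*ty)),1,(0,255,0) if z<.02 else (0,0,255),-1)
cv2.imwrite("pics/c4.png",np.hstack([cv2.resize(s[60:160,20:153],(400,300)),cv2.resize(t[400:480,533:640],(400,300))]))
```

```text
scene (np.float64(91.38523290397188), np.float64(139.08632621413605)) (np.float64(89.5057040401002), np.float64(134.23915328228486)) (np.float64(83.98716030810928), np.float64(120.00721659053275))
top (np.float64(591.9978115387381), np.float64(442.82853710275435)) (np.float64(595.4963181197259), np.float64(444.6893936693382)) (np.float64(605.9450458086262), np.float64(450.2470746632805))
```

View pics/c4.png

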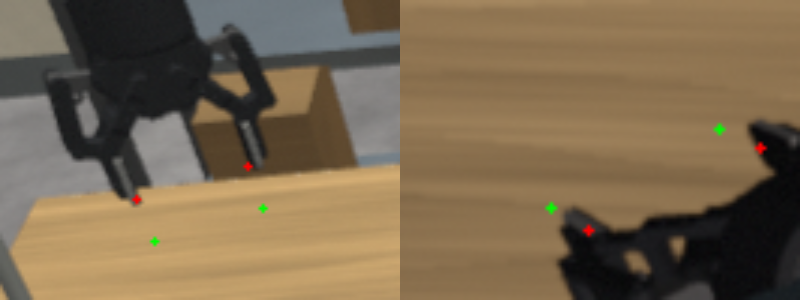

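>>> servo_tool(commands="0 0 0 51 22 0 0;0 0 0 51 22 0 0;0 0 0 51 23 20 0;0 0 0 0 0 40 0;0 0 0 0 0 30 0")

```text
time_s: 5.22
eef_pos: [0.5991, 0.1412, 0.0214]
eef_rot: [-0.001, 0.735, 0.678, -0.002]
wrist_force: [1.2, -0.5, 0.6]
opening: -0.0
grasp_force: 0.0
```

>>> servo_tool(commands="0 0 0 0 0 10 0;0 0 0 0 0 5 0;0 0 0 0 0 0 0;0 0 0 0 0 5 0;0 0 0 0 0 0 0")

```text
time_s: 5.85
eef_pos: [0.6013, 0.1402, 0.0052]
eef_rot: [0.0, 0.735, 0.678, 0.0]
wrist_force: [-0.5, 0.6, -0.6]
opening: 0.002
grasp_force: 0.0
```

>>> servo_tool(commands="0 0 0 0 0 5 0;0 0 0 0 0 0 0;0 0 0 0 0 5 0;0 0 0 0 0 0 0")

```text
time_s: 6.35
eef_pos: [0.6006, 0.1403, -0.0058]
eef_rot: [-0.0, 0.735, 0.678, -0.0]
wrist_force: [0.4, -0.1, 0.1]
opening: -0.001
grasp_force: 0.0
```

>>> servo_tool(commands="0 0 0 0 0 5 0;0 0 0 0 0 0 0;0 0 0 0 0 5 0;0 0 0 0 0 0 0")

```text
time_s: 6.85
eef_pos: [0.6006, 0.1402, -0.0157]
eef_rot: [-0.0, 0.735, 0.678, -0.0]
wrist_force: [0.6, 0.2, -0.1]
opening: 0.001
grasp_force: 0.0
```

>>> servo_tool(commands="0 0 0 0 0 3 0;0 0 0 0 0 0 0;0 0 0 0 0 2 0;0 0 0 0 0 0 0")

```text
time_s: 7.35
eef_pos: [0.6009, 0.1402, -0.0203]
eef_rot: [-0.0, 0.735, 0.678, -0.0]
wrist_force: [-0.4, -0.4, -0.7]
opening: 0.002
grasp_force: 0.0
```

Run:
```python
from h import *
s=camera("scene");t=camera("top")
o=get_obs();X=o["eef_pos"];print(X,o["wrist_force"])
for n,im in(("scene",s),("top",t)):
    for z,c in((0,(0,255,0)),(.02,(255,0,255)),(.035,(0,0,255))): cv2.circle(im,tuple(int(round(v)) for v in pix(n,X+[0,0,z])),1,c,-1)
cv2.imwrite("pics/c5.png",np.hstack([cv2.resize(s[170:260,340:460],(400,300)),cv2.resize(t[190:280,170:290],(400,300))]))
```

```text
[ 0.60105033  0.14029121 -0.02016317] [ 0.04629474 -0.02926435  0.11957386]
```

View pics/c5.png

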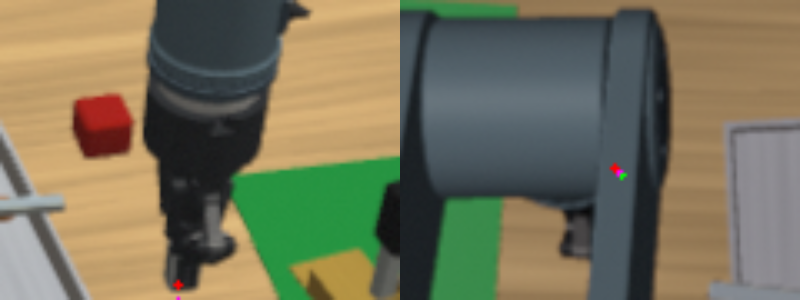

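>>> servo_tool(commands="0 0 0 0 0 3 0;0 0 0 0 0 0 0;0 0 0 0 0 3 0;0 0 0 0 0 0 0")

```text
time_s: 7.95
eef_pos: [0.6008, 0.1403, -0.0265]
eef_rot: [-0.0, 0.735, 0.678, -0.0]
wrist_force: [-0.2, 0.0, 0.2]
opening: 0.001
grasp_force: 0.0
```

>>> servo_tool(commands="0 0 0 0 0 2 0;0 0 0 0 0 0 0;0 0 0 0 0 2 0;0 0 0 0 0 0 0")

```text
time_s: 8.45
eef_pos: [0.6009, 0.1403, -0.0304]
eef_rot: [-0.0, 0.735, 0.678, -0.0]
wrist_force: [-0.4, 0.2, -0.1]
opening: 0.002
grasp_force: 0.0
```

>>> servo_tool(commands="0 0 0 0 0 1 0;0 0 0 0 0 0 0;0 0 0 0 0 1 0;0 0 0 0 0 0 0")

```text
time_s: 8.95
eef_pos: [0.601, 0.1403, -0.0322]
eef_rot: [-0.0, 0.735, 0.678, -0.0]
wrist_force: [-0.4, 0.0, 0.6]
opening: -0.003
grasp_force: 0.0
```

>>> servo_tool(commands="0 0 0 0 0 1 0;0 0 0 0 0 0 0;0 0 0 0 0 1 0;0 0 0 0 0 0 0")

```text
time_s: 9.45
eef_pos: [0.601, 0.1403, -0.0343]
eef_rot: [-0.0, 0.735, 0.678, -0.0]
wrist_force: [0.8, -1.2, -0.6]
opening: 0.004
grasp_force: 0.0
```

>>> servo_tool(commands="0 0 0 0 0 1 0;0 0 0 0 0 0 0;0 0 0 0 0 1 0;0 0 0 0 0 0 0")

```text
time_s: 9.95
eef_pos: [0.6012, 0.1403, -0.0346]
eef_rot: [0.0, 0.735, 0.678, -0.0]
wrist_force: [-5.7, -1.0, 13.3]
opening: 0.0
grasp_force: 6.4
```

>>> servo_tool(commands="0 0 0 0 0 1 0;0 0 0 0 0 0 0")

```text
time_s: 10.2
eef_pos: [0.6012, 0.1403, -0.0347]
eef_rot: [0.0, 0.735, 0.678, -0.0]
wrist_force: [-8.8, -1.1, 20.7]
opening: 0.002
grasp_force: 10.2
```

>>> servo_tool(commands="0 0 0 0 0 -30 0;0 0 0 0 0 -60 1;0 0 0 -51 -22 -15 1;0 0 0 -51 -22 0 1;0 0 0 -51 -23 0 1")

```text
time_s: 10.82
eef_pos: [0.5214, -0.0081, 0.0683]
eef_rot: [0.001, 0.735, 0.678, 0.0]
wrist_force: [0.7, -0.6, 0.4]
opening: 0.845
grasp_force: 0.0
```

```bash
cat >> h.py <<'E'
OFF=.0345  # reported TCP lies this far beyond the true tips (bench touch)
_go=go
def go(p,R=None):   # p = wanted true tip position
    R=R or rot();_go(np.array(p)+R.apply([0,0,OFF]),R)
def tip(): return get_obs()["eef_pos"]-rot().apply([0,0,OFF])
E
python3 - <<'E'
from h import *
print(tip());go([.521,-.008,.034])
a=camera("scene");b=cv2.inRange(a,(0,0,0),(90,80,78));b[:215]=0;b[250:]=0;b[:,:310]=0;b[:,345:]=0
print(b.sum()/255)
E
```

```text
[ 0.52138674 -0.00805704  0.10283865]
turn [0. 0. 0.] shift now [ 0.1 -0.5 68.8] after turn [ 0.1 -0.5 68.8]
91.0
```

>>> servo_tool(commands="0 0 0 0 0 0 1;0 0 0 0 0 40 1;0 0 0 0 0 20 1;0 0 0 0 0 6 1;0 0 0 0 0 0 1")

```text
time_s: 11.5
eef_pos: [0.5223, -0.0062, 0.0019]
eef_rot: [-0.0, 0.735, 0.678, 0.0]
wrist_force: [-0.5, 0.4, 0.5]
opening: 1.001
grasp_force: 0.0
```

>>> servo_tool(commands="0 0 0 0 0 0 0;0 0 0 0 0 0 0;0 0 0 0 0 0 0;0 0 0 0 0 0 0;0 0 0 0 0 0 0")

```text
time_s: 12.12
eef_pos: [0.5223, -0.0069, 0.0025]
eef_rot: [0.0, 0.735, 0.678, 0.0]
wrist_force: [-1.4, -0.1, 6.5]
opening: 0.209
grasp_force: 59.1
```

>>> servo_tool(commands="0 0 0 0 0 -20 0;0 0 0 0 0 -50 0;0 0 0 0 0 -40 0;0 0 0.169 0 0 0 0;0 0 0.169 0 0 0 0")

```text
time_s: 12.75
eef_pos: [0.5218, -0.0068, 0.1121]
eef_rot: [0.0, 0.84, 0.542, 0.0]
wrist_force: [0.2, -0.6, -3.5]
opening: 0.208
grasp_force: 59.2
```

>>> servo_tool(commands="0 0 0.169 0 0 0 0;0 0 0.169 0 0 0 0;0 0 0.169 0 0 0 0;0 0 0.169 0 0 0 0;0 0 0.169 0 0 0 0")

```text
time_s: 13.38
eef_pos: [0.5213, -0.0067, 0.1112]
eef_rot: [-0.0, 0.989, 0.15, -0.001]
wrist_force: [0.5, 0.4, -2.2]
opening: 0.205
grasp_force: 59.3
```

>>> servo_tool(commands="0 0 0.169 0 0 0 0;0 0 0.169 0 0 0 0;0 0 0 0 0 0 0")

```text
time_s: 13.75
eef_pos: [0.5214, -0.0067, 0.1113]
eef_rot: [-0.0, 1.0, -0.015, -0.001]
wrist_force: [-0.3, -0.2, -1.7]
opening: 0.209
grasp_force: 59.3
```

Run:
```python
from h import *
o=get_obs();print(tip(),o["q"],o["opening"],o["grasp_force"]);go([.606,.363,.10])
im=camera("scene");cv2.imwrite("pics/s6.png",im);cv2.imwrite("pics/t6.png",camera("top"))
cv2.imwrite("pics/c6.png",cv2.resize(im[100:300,250:517],(800,600),interpolation=cv2.INTER_CUBIC))
```

```text
[ 0.52144558 -0.00672843  0.14577941] [-2.40751379e-01  1.58372136e-01  1.81726692e+00 -1.65299372e-05
  1.16699356e+00  1.35977366e+00] 0.2091357569747916 59.25910413265228
turn [0. 0. 0.] shift now [  73.6 -372.1   45.8] after turn [  73.6 -372.1   45.8]
```

View pics/c6.png

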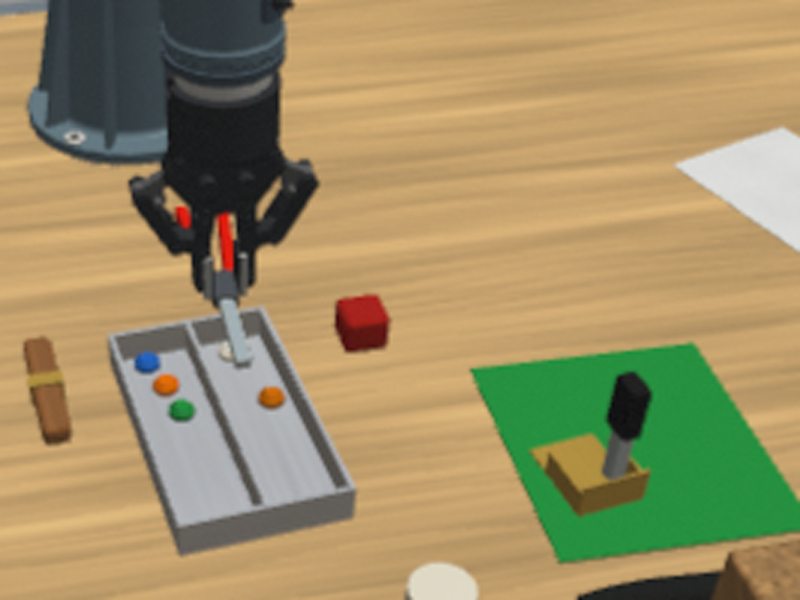

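>>> servo_tool(commands="0 0 0 10.5 -53 0 0;0 0 0 10.5 -53 0 0;0 0 0 10.5 -53 0 0;0 0 0 10.5 -53 0 0;0 0 0 10.5 -53 0 0")

```text
time_s: 14.48
eef_pos: [0.5828, 0.2581, 0.1116]
eef_rot: [0.0, 1.0, -0.014, -0.0]
wrist_force: [0.8, -0.4, -2.1]
opening: 0.213
grasp_force: 59.4
```

>>> servo_tool(commands="0 0 0 10.5 -53 0 0;0 0 0 10.5 -53 0 0;0 0 0 0 0 0 0;0 0 0 0 0 40 0;0 0 0 0 0 40 0")

```text
time_s: 15.1
eef_pos: [0.6072, 0.3613, 0.0312]
eef_rot: [0.0, 1.0, -0.014, 0.0]
wrist_force: [-0.1, -0.4, -2.6]
opening: 0.206
grasp_force: 59.6
```

>>> servo_tool(commands="0 0 0 0 0 30 0;0 0 0 0 0 0 0;0 0 0 0 0 0 0")

```text
time_s: 15.48
eef_pos: [0.6079, 0.3616, 0.0032]
eef_rot: [-0.0, 1.0, -0.015, 0.001]
wrist_force: [-0.1, -0.2, -2.5]
opening: 0.206
grasp_force: 59.5
```

>>> servo_tool(commands="0 0 0 0 0 20 0;0 0 0 0 0 5 0;0 0 0 0 0 2 0;0 0 0 0 0 2 0;0 0 0 0 0 0 0")

```text
time_s: 16.1
eef_pos: [0.607, 0.3618, -0.027]
eef_rot: [-0.0, 1.0, -0.016, 0.0]
wrist_force: [-0.1, -0.2, -2.7]
opening: 0.208
grasp_force: 59.5
```

>>> servo_tool(commands="0 0 0 0 0 1 0;0 0 0 0 0 0 0")

```text
time_s: 16.35
eef_pos: [0.6073, 0.3619, -0.0274]
eef_rot: [-0.0, 1.0, -0.016, 0.0]
wrist_force: [-1.1, 0.1, 2.1]
opening: 0.209
grasp_force: 59.9
```

>>> servo_tool(commands="0 0 0 0 0 -1 1;0 0 0 0 0 0 1;0 0 0 0 0 0 1;0 0 0 0 0 0 1;0 0 0 0 0 -20 1")

```text
time_s: 16.98
eef_pos: [0.6052, 0.361, -0.0086]
eef_rot: [0.001, 1.0, -0.016, -0.002]
wrist_force: [-0.1, -0.8, -0.9]
opening: 0.999
grasp_force: 0.0
```

>>> servo_tool(commands="0 0 0 0 0 -50 1;0 0 0 0 0 -60 1;0 0 0 0 0 -30 1;0 0 0 0 50 0 1;0 0 0 0 60 0 1")

```text
time_s: 17.6
eef_pos: [0.6041, 0.2518, 0.1355]
eef_rot: [-0.0, 1.0, -0.014, 0.002]
wrist_force: [0.4, -0.3, -0.4]
opening: 0.999
grasp_force: 0.0
```

>>> servo_tool(commands="0 0 0 0 60 0 1;0 0 0 0 60 0 1;0 0 0 0 60 0 1;0 0 0 0 60 0 1;0 0 0 0 60 0 1")

```text
time_s: 18.23
eef_pos: [0.5945, -0.0501, 0.1348]
eef_rot: [0.0, 1.0, -0.016, 0.001]
wrist_force: [0.5, 0.4, -0.2]
opening: 0.998
grasp_force: 0.0
```

>>> servo_tool(commands="0 0 -0.172 0 60 0 1;0 0 -0.172 0 0 0 1;0 0 -0.172 0 0 0 1;0 0 -0.172 0 0 0 1;0 0 -0.172 0 0 0 1")

```text
time_s: 18.85
eef_pos: [0.5927, -0.1083, 0.1346]
eef_rot: [0.001, 0.914, 0.405, 0.001]
wrist_force: [-0.0, 0.5, 0.1]
opening: 1.002
grasp_force: 0.0
```

>>> servo_tool(commands="0 0 -0.172 0 0 0 1;0 0 -0.172 0 0 0 1;0 0 -0.172 0 0 0 1;0 0 -0.172 0 0 0 1;0 0 -0.172 0 0 0 1")

```text
time_s: 19.48
eef_pos: [0.5928, -0.1082, 0.1346]
eef_rot: [0.001, 0.662, 0.749, 0.0]
wrist_force: [0.5, 0.5, -0.6]
opening: 1.002
grasp_force: 0.0
```

Run:
```python
from h import *
a=camera("top");b=camera("scene");cv2.imwrite("pics/t7.png",a);cv2.imwrite("pics/s7.png",b)
print(tip(),get_obs()["q"]);go([.553,-.289,.096],axes((.9928,.12,0)))
cv2.imwrite("pics/c7.png",np.vstack([np.hstack([cv2.resize(a[185:305,90:250],(400,300)),cv2.resize(a[210:360,240:440],(400,300))]),np.hstack([cv2.resize(b[180:300,380:540],(400,300)),cv2.resize(b[150:300,120:320],(400,300))])]))
```

```text
[ 0.59269383 -0.1081683   0.16894303] [-3.77304764e-01  2.99522821e-01  1.59353636e+00 -6.17322740e-06
  1.24658117e+00 -4.96561888e-01]
turn [ 0.002  0.001 -0.001] shift now [-174.7  -61.1   73. ] after turn [-174.7  -61.2   72.9]
```

View pics/c7.png

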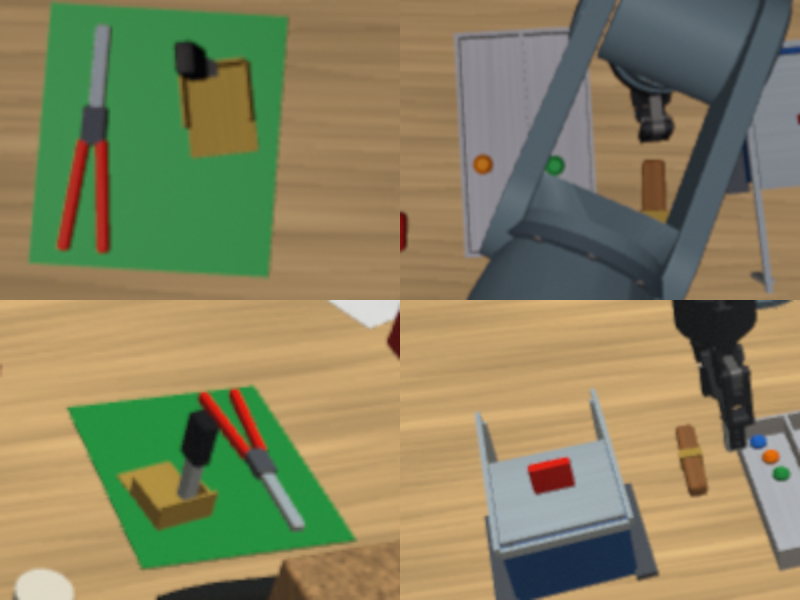

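>>> servo_tool(commands="0 0 0 -58 -20 0 1;0 0 0 -58 -20 0 1;0 0 0 -59 -21 0 1;0 0 0 0 0 0 1;0 0 0 0 0 40 1")

```text
time_s: 20.2
eef_pos: [0.555, -0.2915, 0.097]
eef_rot: [0.004, 0.666, 0.746, 0.0]
wrist_force: [0.5, -0.4, -0.3]
opening: 0.999
grasp_force: 0.0
```

>>> servo_tool(commands="0 0 0 0 0 20 1;0 0 0 0 0 10 1;0 0 0 0 0 0 1;0 0 0 0 0 0 0;0 0 0 0 0 0 0")

```text
time_s: 20.82
eef_pos: [0.5531, -0.2893, 0.064]
eef_rot: [0.001, 0.664, 0.748, 0.0]
wrist_force: [-0.4, -0.7, -0.3]
opening: 0.608
grasp_force: 0.0
```

>>> servo_tool(commands="0 0 0 0 0 0 0;0 0 0 0 0 0 0;0 0 0 0 0 0 0;0 0 0 0 0 0 0")

```text
time_s: 21.32
eef_pos: [0.5524, -0.289, 0.0633]
eef_rot: [0.0, 0.664, 0.748, -0.0]
wrist_force: [-2.1, 1.2, 3.9]
opening: 0.126
grasp_force: 60.0
```

>>> servo_tool(commands="0 0 0 0 -20 0 0;0 0 0 0 -20 0 0;0 0 0 0 -20 0 0;0 0 0 0 -20 0 0;0 0 0 0 -10 0 0")

```text
time_s: 21.95
eef_pos: [0.463, -0.3013, 0.0633]
eef_rot: [0.002, 0.664, 0.748, -0.001]
wrist_force: [2.7, -5.2, -1.6]
opening: 0.125
grasp_force: 60.4
```

>>> servo_tool(commands="0 0 0 0 -5 0 0;0 0 0 0 0 0 0;0 0 0 0 -4 0 0;0 0 0 0 0 0 0")

```text
time_s: 22.45
eef_pos: [0.4544, -0.3025, 0.0633]
eef_rot: [0.002, 0.664, 0.748, -0.001]
wrist_force: [-0.5, -5.3, -0.7]
opening: 0.123
grasp_force: 60.6
```

>>> servo_tool(commands="0 0 0 0 -4 0 0;0 0 0 0 0 0 0;0 0 0 0 -3 0 0;0 0 0 0 0 0 0")

```text
time_s: 22.95
eef_pos: [0.4537, -0.3028, 0.0635]
eef_rot: [0.007, 0.664, 0.747, 0.003]
wrist_force: [27.7, -3.3, -16.9]
opening: 0.128
grasp_force: 59.7
```

>>> servo_tool(commands="0 0 0 0 5 0 0;0 0 0 0 0 0 1;0 0 0 0 0 0 1;0 0 0 0 0 0 1;0 0 0 0 0 0 1")

```text
time_s: 23.58
eef_pos: [0.4519, -0.3007, 0.0628]
eef_rot: [-0.0, 0.664, 0.747, 0.0]
wrist_force: [0.1, -0.1, -0.3]
opening: 0.962
grasp_force: 0.0
```

>>> servo_tool(commands="0 0 0 0 0 -40 1;0 0 0 0 0 -60 1;0 0 0 0 0 -50 1;0 0 0 0 0 0 1;0 0 0 0 0 0 1")

```text
time_s: 24.2
eef_pos: [0.4517, -0.3005, 0.2123]
eef_rot: [-0.0, 0.664, 0.748, 0.0]
wrist_force: [0.2, 0.5, -0.3]
opening: 0.999
grasp_force: 0.0
```

Run:
```python
from h import *
a=camera("top");b=camera("scene");cv2.imwrite("pics/t8.png",a);cv2.imwrite("pics/s8.png",b)
print(tip(),get_obs()["q"])
m=mask(b,(0,150,80),(8,255,255))|mask(b,(172,150,80),(180,255,255));k,_,st,ce=cv2.connectedComponentsWithStats(m)
print([(ce[i],ray("scene",ce[i],.112)) for i in range(1,k) if st[i,4]>60 and ce[i][0]<260 and ce[i][0]>140])
for n,im,z in(("top",a,.002),("scene",b,.002)):
    m=mask(im,(14,120,60),(30,255,255)); h=mask(im,(0,0,0),(180,255,45))
    X0,X1=(100,210) if n=="top" else (420,490); Y0,Y1=(190,260) if n=="top" else (215,285)
    w=np.zeros_like(m);w[Y0:Y1,X0:X1]=255
    for nm,q in(("bowl",m&w),("handle",h&w)):
        ys,xs=np.nonzero(q);print(n,nm,len(xs),xs.mean(),ys.mean())
        if nm=="handle":print(ray(n,(xs.mean(),ys.mean()),.097))
        else:
            r=cv2.minAreaRect(np.c_[xs,ys].astype(np.float32));print([ray(n,p,.01)[:2].round(4) for p in cv2.boxPoints(r)])
go([.651,.2625,.165],axes((.12,-.993,0)))
```

```text
[ 0.45125411 -0.30002661  0.24550632] [-8.05927355e-01  9.66797346e-02  1.67193788e+00  5.28124105e-05
  1.37621099e+00 -9.23773688e-01]
[(array([189.08235294, 209.64705882]), array([ 0.46246949, -0.30285883,  0.112     ]))]
top bowl 940 176.38936170212767 229.51276595744682
[array([0.6232, 0.4009]), array([0.6689, 0.2401]), array([0.5931, 0.2178]), array([0.548 , 0.3779])]
top handle 136 165.96323529411765 210.75735294117646
[0.64789483 0.26347696 0.097     ]
scene bowl 586 447.85494880546077 255.8071672354949
[array([0.6043, 0.2147]), array([0.4699, 0.3835]), array([0.5741, 0.4039]), array([0.6913, 0.2423])]
scene handle 227 459.9295154185022 235.2907488986784
[0.6508169  0.26433779 0.097     ]
turn [-4.000e-03 -1.000e-03  1.568e+00] shift now [534.8 264.7  81.4] after turn [ 265.9 -534.4   80.5]
```

>>> servo_tool(commands="0 0 0 53.5 26.5 0 1;0 0 0 53.5 26.5 0 1;0 0 0 53.5 26.5 0 1;0 0 0 53.5 26.5 0 1;0 0 0 53.5 26.5 0 1")

```text
time_s: 24.92
eef_pos: [0.5516, -0.0175, 0.2111]
eef_rot: [-0.001, 0.664, 0.748, -0.001]
wrist_force: [1.2, -0.3, 0.3]
opening: 0.999
grasp_force: 0.0
```

>>> servo_tool(commands="0 0 0 53.5 26.5 0 1;0 0 0 53.5 26.5 0 1;0 0 0 53.5 26.5 0 1;0 0 0 53.5 26.5 0 1;0 0 0 53.5 26.5 0 1")

```text
time_s: 25.55
eef_pos: [0.6518, 0.2634, 0.2105]
eef_rot: [-0.001, 0.664, 0.748, -0.001]
wrist_force: [0.5, -0.2, 0.5]
opening: 1.004
grasp_force: 0.0
```

>>> servo_tool(commands="0 0 0.174 0 0 0 1;0 0 0.174 0 0 0 1;0 0 0.174 0 0 0 1;0 0 0.174 0 0 0 1;0 0 0.174 0 0 0 1")

```text
time_s: 26.18
eef_pos: [0.6512, 0.2615, 0.2102]
eef_rot: [-0.0, 0.919, 0.395, -0.002]
wrist_force: [1.3, 0.9, 0.2]
opening: 0.999
grasp_force: 0.0
```

>>> servo_tool(commands="0 0 0.174 0 0 0 1;0 0 0.174 0 0 0 1;0 0 0.174 0 0 0 1;0 0 0.174 0 0 40 1;0 0 0 0 0 40 1")

```text
time_s: 26.8
eef_pos: [0.6515, 0.2615, 0.1302]
eef_rot: [0.0, 0.998, 0.06, -0.001]
wrist_force: [0.9, 0.0, -0.6]
opening: 1.002
grasp_force: 0.0
```

>>> servo_tool(commands="0 0 0 0 0 0 1;0 0 0 0 0 0 1")

```text
time_s: 27.05
eef_pos: [0.6525, 0.2618, 0.1334]
eef_rot: [-0.0, 0.998, 0.061, 0.0]
wrist_force: [0.3, -0.9, 0.4]
opening: 1.002
grasp_force: 0.0
```

Run:
```python
from h import *
print(tip(),get_obs()["q"]);go([.650,.263,.087],axes((.12,-.993,0)))
b=camera("scene");h=mask(b,(0,0,0),(180,255,45));ys,xs=np.nonzero(h[225:250,445:475]);print(len(xs),xs.mean()+445,ys.mean()+225,ray("scene",(xs.mean()+445,ys.mean()+225),.097))
```

```text
[0.65253862 0.26178217 0.16785839] [2.13170877e-01 5.12730675e-01 1.30421711e+00 1.81445196e-05
 1.32454862e+00 1.66098824e+00]
turn [-0.    -0.     0.003] shift now [-2.4 -1.5 80.9] after turn [-2.4 -1.5 80.9]
219 459.2420091324201 234.9497716894977 [0.64949942 0.26334775 0.097     ]
```

>>> servo_tool(commands="0 0 0 -2.4 -1.5 40 1;0 0 0 0 0 30 1;0 0 0 0 0 18 1;0 0 0 0 0 0 1;0 0 0 0 0 0 0")

```text
time_s: 27.72
eef_pos: [0.6511, 0.2632, 0.0469]
eef_rot: [-0.0, 0.998, 0.061, 0.002]
wrist_force: [0.3, -0.5, 0.7]
opening: 0.813
grasp_force: 0.0
```

>>> servo_tool(commands="0 0 0 0 0 0 0;0 0 0 0 0 0 0;0 0 0 0 0 0 0;0 0 0 0 0 0 0;0 0 0 0 0 0 0")

```text
time_s: 28.35
eef_pos: [0.6501, 0.2629, 0.0455]
eef_rot: [-0.0, 0.998, 0.061, 0.0]
wrist_force: [-1.5, -0.9, 4.4]
opening: 0.177
grasp_force: 58.9
```

Run:
```python
from h import *
o=get_obs();print(tip(),o["opening"],o["grasp_force"],o["wrist_force"])
```

```text
[0.65005743 0.26288431 0.07997299] 0.1774013019367935 58.893240094184875 [-1.49245029 -0.9490191   4.44198961]
```

```bash
cat >> h.py <<'E'
C=np.array([.5235,-.0055]);YAW=.0814
ux=np.array([np.cos(YAW),np.sin(YAW)]);uy=np.array([-ux[1],ux[0]])
SO=np.array([-.028,0,.0435])  # scoop origin in reported tool frame
def tray(P): d=np.array(P)[:2]-C;return np.r_[d@ux,d@uy].round(4)
def scoop(v=(0,0,0)): r=rot();return get_obs()["eef_pos"]+r.apply(SO+np.array([v[0],-v[1],-v[2]]))
def R_s(yaw,tilt=0): return axes((np.sin(yaw),-np.cos(yaw),0))*Ro.from_euler("y",tilt)
def sgo(org,R): _go(np.array(org)-R.apply(SO),R)
E
python3 - <<'E'
from h import *
a=cv2.imread("pics/t8.png")
m=mask(a,(0,90,90),(180,255,255));m[:228]=0;m[333:]=0;m[:,:272]=0;m[:,336:]=0
k,_,st,ce=cv2.connectedComponentsWithStats(m)
for i in range(1,k):
    if st[i,4]>20: print(ce[i],st[i,4],tray(ray("top",ce[i],.014)))
print("white",tray(ray("top",(289.1,323.7),.014)), "earlier",[tray(ray("top",p,.014)) for p in((281.3,292),(317,293),(320.5,309),(325,324))])
print(scoop(),scoop((-.0375,0,0)))
p=C+.069*ux+.033*uy; print(p);sgo([*p,.06],R_s(YAW))
E
```

```text
[334.81481481 236.92592593] 27 [ 0.0848 -0.0705]
[281.         291.61842105] 76 [-0.0222  0.0466]
[316.546875 292.328125] 64 [-0.0276 -0.0264]
[319.97530864 308.55555556] 81 [-0.0612 -0.0316]
[324.71428571 323.71428571] 77 [-0.0926 -0.0397]
white [-0.0886  0.0333] earlier [array([-0.023,  0.046]), array([-0.029 , -0.0273]), array([-0.0622, -0.0327]), array([-0.0932, -0.0402])]
[0.62233901 0.25946523 0.00194736] [0.58512107 0.25487458 0.00191299]
[0.5895883  0.03300113]
turn [-0.    -0.001  0.041] shift now [-60.2 221.9 -58.1] after turn [-51.  224.2 -58. ]
```

>>> servo_tool(commands="0 0 0 0 0 -20 0;0 0 0 0 0 -40 0;0 0 0.041 0 0 0 0;0 0 0 -12.5 56 0 0;0 0 0 -13 56 0 0")

```text
time_s: 28.98
eef_pos: [0.6331, 0.1487, 0.1057]
eef_rot: [0.0, 0.999, 0.042, 0.0]
wrist_force: [0.9, -0.9, -0.8]
opening: 0.177
grasp_force: 58.8
```

>>> servo_tool(commands="0 0 0 -12.5 56 0 0;0 0 0 -13 56 0 0;0 0 0 0 0 0 0;0 0 0 0 0 0 0")

```text
time_s: 29.48
eef_pos: [0.6173, 0.0356, 0.1056]
eef_rot: [-0.0, 0.999, 0.04, 0.0]
wrist_force: [0.3, -0.3, -1.0]
opening: 0.185
grasp_force: 59.1
```

Run:
```python
from h import *
o=get_obs();print(scoop(),tray(scoop()),o["opening"],o["wrist_force"],o["q"])
p=C+.069*ux+.033*uy;sgo([*p,.036],R_s(YAW))
a=camera("top");b=camera("scene")
cv2.imwrite("pics/c9.png",np.hstack([cv2.resize(a[210:345,250:370],(400,450),interpolation=2),cv2.resize(b[180:290,270:368],(400,450),interpolation=2)]))
```

```text
[0.58946643 0.03337359 0.06205763] [0.0689 0.0334] 0.18510276127724418 [ 0.30139561 -0.34523518 -0.95788343] [-1.34394339e-01  3.65642396e-01  1.57001511e+00  6.38822107e-04
  1.20535424e+00  1.35528060e+00]
turn [-0.    -0.001 -0.001] shift now [ 0.1  0.4 26.1] after turn [ 0.1  0.3 26.1]
```

View pics/c9.png

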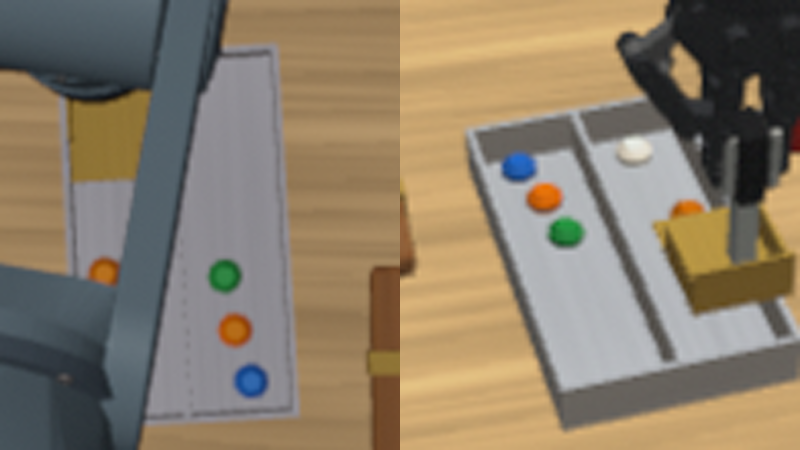

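Run:
```python
from h import *
print(tray(ray("top",(271.2,264.6),.062)), tray(scoop((-.0375,.028,0))), tray(ray("top",(250+67/3.333,210+150/3.333),.032)))
```

```text
[0.0321 0.0612] [0.0313 0.0624] [0.0533 0.0643]
```

>>> servo_tool(commands="0 0 0 0 0 15 0;0 0 0 0 0 10 0;0 0 0 0 0 0 0;0 0 0 0 0 5 0;0 0 0 0 0 0 0")

```text
time_s: 30.2
eef_pos: [0.617, 0.0355, 0.0745]
eef_rot: [-0.0, 0.999, 0.041, -0.0]
wrist_force: [-0.2, 0.3, -1.3]
opening: 0.18
grasp_force: 59.1
```

>>> servo_tool(commands="0 0 0 0 0 5 0;0 0 0 0 0 5 0;0 0 0 0 0 0 0")

```text
time_s: 30.58
eef_pos: [0.6166, 0.0355, 0.0642]
eef_rot: [-0.0, 0.999, 0.041, -0.001]
wrist_force: [-0.4, -0.3, -0.8]
opening: 0.177
grasp_force: 59.1
```

>>> servo_tool(commands="0 0 0 0 0 5 0;0 0 0 0 0 5 0;0 0 0 0 0 3 0;0 0 0 0 0 0 0")

```text
time_s: 31.08
eef_pos: [0.6168, 0.0355, 0.0514]
eef_rot: [-0.0, 0.999, 0.041, -0.0]
wrist_force: [-0.3, -0.4, -1.4]
opening: 0.18
grasp_force: 59.1
```

>>> servo_tool(commands="0 0 0 0 0 2 0;0 0 0 0 0 0 0")

```text
time_s: 31.32
eef_pos: [0.6171, 0.0355, 0.0498]
eef_rot: [-0.0, 0.999, 0.041, -0.0]
wrist_force: [-0.6, -0.3, -1.5]
opening: 0.182
grasp_force: 59.1
```

>>> servo_tool(commands="0 0 0 0 0 1.5 0;0 0 0 0 0 0 0")

```text
time_s: 31.58
eef_pos: [0.617, 0.0355, 0.0482]
eef_rot: [-0.0, 0.999, 0.041, -0.0]
wrist_force: [-0.2, -0.8, -1.8]
opening: 0.179
grasp_force: 59.1
```

>>> servo_tool(commands="0 0 0 0 0 1 0;0 0 0 0 0 0 0")

```text
time_s: 31.82
eef_pos: [0.6173, 0.0354, 0.0475]
eef_rot: [0.0, 0.999, 0.041, 0.0]
wrist_force: [-0.4, -1.2, -0.3]
opening: 0.183
grasp_force: 59.2
```

>>> servo_tool(commands="0 0 0 -5 0 0.5 0;0 0 0 -10 0 0 0;0 0 0 -10 0 0 0;0 0 0 -10 0 0 0;0 0 0 -10 0 0 0")

```text
time_s: 32.45
eef_pos: [0.5721, 0.0317, 0.0475]
eef_rot: [0.0, 0.999, 0.041, 0.001]
wrist_force: [2.0, 0.1, 5.2]
opening: 0.18
grasp_force: 60.1
```

>>> servo_tool(commands="0 0 0 -10 0 0 0;0 0 0 -10 0 0 0;0 0 0 -10 0 0 0;0 0 0 -10 0 0 0;0 0 0 -10 0 0 0")

```text
time_s: 33.08
eef_pos: [0.5224, 0.0276, 0.0474]
eef_rot: [0.0, 0.999, 0.041, 0.001]
wrist_force: [1.5, -0.0, 5.7]
opening: 0.181
grasp_force: 60.1
```

>>> servo_tool(commands="0 0 0 -8 0 0 0;0 0 0 -8 0 0 0;0 0 0 -6 0 0 0;0 0 0 0 0 0 0")

```text
time_s: 33.58
eef_pos: [0.5, 0.0258, 0.0474]
eef_rot: [0.0, 0.999, 0.041, 0.0]
wrist_force: [-0.5, -0.8, 7.7]
opening: 0.181
grasp_force: 60.2
```

Run:
```python
from h import *
print(scoop((-.0375,0,0)),tray(scoop((-.0375,0,0))),get_obs()["wrist_force"])
b=camera("scene");a=camera("top")
cv2.imwrite("pics/s10.png",b);cv2.imwrite("pics/t10.png",a)
```

```text
[0.43478665 0.02043457 0.00390318] [-0.0863  0.0331] [-0.52422255 -0.76640448  7.70188466]
```

>>> servo_tool(commands="0 0 0 -5 0 0 0;0 0 0 -5 0 0 0;0 0 0 -4 0 0 0;0 0 0 0 0 0 0")

```text
time_s: 34.17
eef_pos: [0.4864, 0.0246, 0.0474]
eef_rot: [0.0, 0.999, 0.041, 0.0]
wrist_force: [0.5, -1.1, 7.4]
opening: 0.182
grasp_force: 60.1
```

>>> servo_tool(commands="0 0 0 -4 0 0 0;0 0 0 -3 0 0 0;0 0 0 0 0 0 0")

```text
time_s: 34.55
eef_pos: [0.4796, 0.0241, 0.0474]
eef_rot: [0.0, 0.999, 0.041, 0.001]
wrist_force: [-0.2, 0.2, 7.0]
opening: 0.178
grasp_force: 60.2
```

Run:
```python
from h import *
print(tray(scoop((-.0375,0,0))),get_obs()["wrist_force"])
b=camera("scene");a=camera("top")
cv2.imwrite("pics/c11.png",np.hstack([cv2.resize(a[210:345,250:370],(400,450),interpolation=2),cv2.resize(b[180:290,270:368],(400,450),interpolation=2)]))
```

```text
[-0.1068  0.033 ] [-0.17124387  0.22160348  7.02669311]
```

View pics/c11.png

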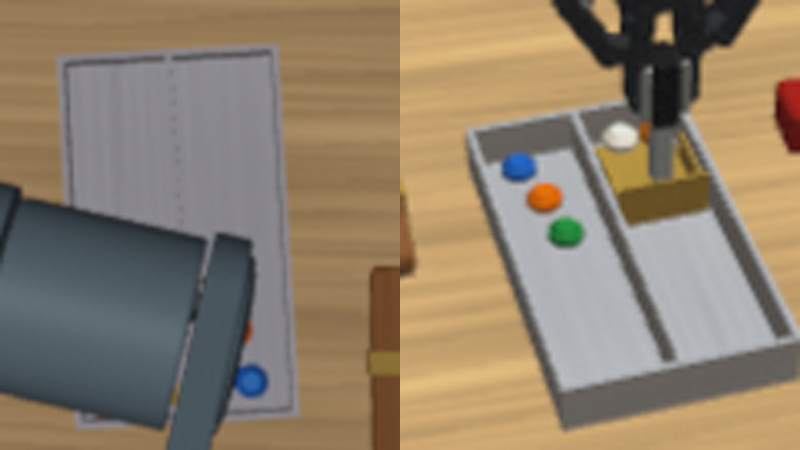

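>>> servo_tool(commands="0 0 0 -3 0 0 0;0 0 0 -2 0 0 0;0 0 0 0 0 0 0")

```text
time_s: 35.02
eef_pos: [0.4747, 0.0237, 0.0474]
eef_rot: [0.0, 0.999, 0.041, 0.001]
wrist_force: [1.5, -0.1, 6.4]
opening: 0.178
grasp_force: 60.3
```

>>> servo_tool(commands="0 0 0 -1.5 0 0 0;0 0 0 0 0 0 0")

```text
time_s: 35.28
eef_pos: [0.474, 0.0235, 0.0475]
eef_rot: [0.0, 0.999, 0.041, 0.001]
wrist_force: [3.2, -0.6, 5.3]
opening: 0.177
grasp_force: 59.8
```

>>> servo_tool(commands="0 0 0 -1.5 0 0 0;0 0 0 0 0 0 0;0 0 0 0 0 0 0")

```text
time_s: 35.65
eef_pos: [0.4736, 0.0235, 0.0478]
eef_rot: [0.0, 0.999, 0.041, 0.002]
wrist_force: [7.0, 1.5, 4.6]
opening: 0.181
grasp_force: 59.9
```

>>> servo_tool(commands="0 -0.125 0 5.5 0 -1 0;0 -0.125 0 5.5 0 -1 0;0 -0.125 0 5.5 0 -1 0;0 -0.125 0 5.5 0 -1 0;0 0 0 0 0 0 0")

```text
time_s: 36.28
eef_pos: [0.4929, 0.0252, 0.0454]
eef_rot: [0.01, 0.967, 0.04, -0.251]
wrist_force: [1.3, 0.9, 8.5]
opening: 0.178
grasp_force: 60.5
```

Run:
```python
from h import *
print(tray(scoop((-.0375,0,0))),scoop((-.0375,0,0))[2],scoop((.0375,0,0)),tray(scoop((.0375,0,0))),get_obs()["wrist_force"])
b=camera("scene")
for nm,lo,hi in(("orange",(8,200,150),(16,255,255)),("white",(0,0,190),(180,60,255))):
    m=mask(b,lo,hi);m[:170]=0;m[260:]=0;m[:,:285]=0;m[:,366:]=0
    k,_,st,ce=cv2.connectedComponentsWithStats(m);print(nm,[(ce[i].round(1),st[i,4]) for i in range(1,k) if st[i,4]>8])
print(pix("scene",scoop((-.0375,0,0))),pix("scene",scoop((.03,0,0.02))))
```

```text
[-0.1064  0.033 ] 0.0392070913478268 [0.48009061 0.02412187 0.00276311] [-0.0409  0.0331] [1.3034647  0.94109365 8.48693126]
orange [(array([305. , 227.7]), np.int32(34))]
white [(array([328.8, 223.8]), np.int32(28)), (array([339. , 233.8]), np.int32(9)), (array([343.7, 234.4]), np.int32(29))]
(np.float64(325.2316157143075), np.float64(204.02870100053923)) (np.float64(333.2091823247323), np.float64(225.73918610735785))
```

>>> servo_tool(commands="0 0 0 -3 0 -15.5 0;0 0 0 -10 0 -18 0;0 0 0 -19 0 -35 0;0 0 0 -19 0 -35 0;0 0 0 0 0 0 0")

```text
time_s: 36.95
eef_pos: [0.5008, 0.0255, 0.1667]
eef_rot: [0.011, 0.969, 0.039, -0.243]
wrist_force: [-0.3, 0.7, -1.7]
opening: 0.179
grasp_force: 59.2
```

Run:
```python
from h import *
o=get_obs();print(scoop((-.0375,0,0)),scoop((.0375,0,0)),o["wrist_force"],o["q"])
b=camera("scene")
for nm,lo,hi in(("orange",(6,180,130),(16,255,255)),("white",(0,0,190),(180,60,255))):
    m=mask(b,lo,hi);m[:130]=0;m[260:]=0;m[:,:285]=0;m[:,366:]=0
    k,_,st,ce=cv2.connectedComponentsWithStats(m);print(nm,[(ce[i].round(1),st[i,4]) for i in range(1,k) if st[i,4]>8])
print(pix("scene",scoop((-.0375,0,0))),pix("scene",scoop((.03,0,0.01))))
cv2.imwrite("pics/s12.png",b);cv2.imwrite("pics/c12.png",np.hstack([cv2.resize(b[140:290,270:370],(400,600),interpolation=2),cv2.resize(camera("top")[210:345,250:340],(400,600),interpolation=2)]))
```

```text
[0.42274344 0.01907889 0.15925123] [0.48863995 0.02442482 0.12383836] [-0.30032218  0.74010633 -1.66750738] [-0.11774647  0.44781114  1.41505709 -0.09707712  1.76102025  1.37668832]
orange [(array([342.1, 184.2]), np.int32(16)), (array([305.1, 227.7]), np.int32(35))]
white [(array([330. , 185.4]), np.int32(29)), (array([338.7, 224.2]), np.int32(51))]
(np.float64(325.9997697259609), np.float64(165.97210447056665)) (np.float64(333.9815971283507), np.float64(189.79427773484954))
```

View pics/c12.png

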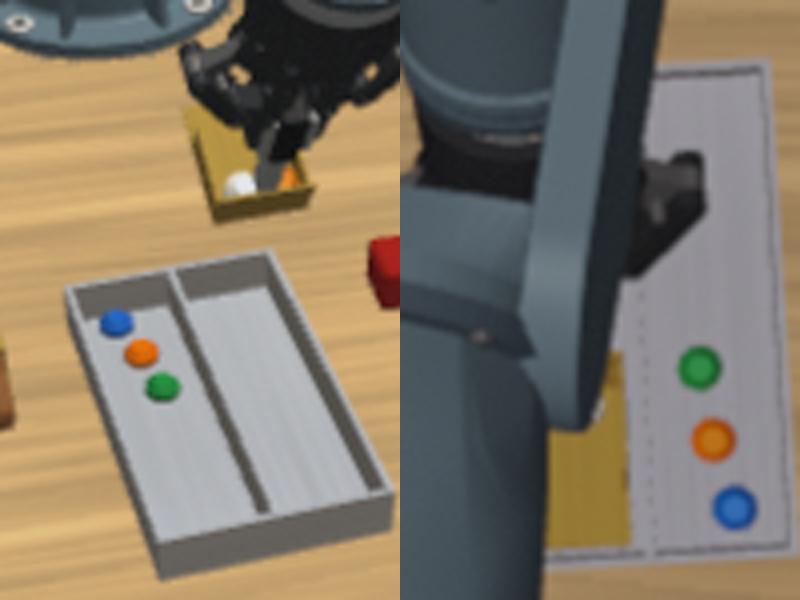

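```bash
cat >> h.py <<'E'
def lgo(lip,yaw,tilt,R=None):
    R=R or R_s(yaw,tilt);sgo(np.array(lip)+R.apply([.0375,0,0]),R)
E
python3 - <<'E'
from h import *
lgo((.575,-.287,.18),0,0,rot())
lgo((.575,-.287,.18),-.2,-.5)
r=R_s(-.2,-.5);print("pivot about lip in tool frame",SO+[-.0375,0,0])
p=SO+[-.0375,0,0]
for th in(.16,.18):print(th,(p-Ro.from_euler('y',th).apply(p))*1e3)
E
```

```text
turn [0. 0. 0.] shift now [101.9 318.  -82.8] after turn [101.9 318.  -82.8]
turn [ 0.135 -0.002  0.247] shift now [ 99.2 339.8 -81.2] after turn [ 177.6  291.3 -124.3]
pivot about lip in tool frame [-0.0655  0.      0.0435]
0.16 [-7.76695493  0.         -9.87972936]
0.18 [ -8.84602457   0.         -11.0236377 ]
```

>>> servo_tool(commands="0 0 0 16.5 56.5 -13.5 0;0 0 0 16.5 56.5 -13.5 0;0 0 0 16.5 56.5 -13.5 0;0 0 0 16.5 56.5 -13.5 0;0 0 0 16.5 56.5 -13.5 0")

```text
time_s: 37.67
eef_pos: [0.6256, -0.2485, 0.1798]
eef_rot: [0.009, 0.968, 0.04, -0.249]
wrist_force: [0.6, -0.4, -1.8]
opening: 0.183
grasp_force: 59.3
```

>>> servo_tool(commands="0 0 0 16.5 57 -13.5 0;0.068 0 0.124 0 0 0 0;0.068 0 0.124 0 0 0 0;0 0 0 0 0 0 0;0 0 0 0 0 0 0")

```text
time_s: 38.3
eef_pos: [0.6512, -0.3017, 0.1845]
eef_rot: [-0.025, 0.964, -0.096, -0.247]
wrist_force: [-0.0, -0.5, -1.1]
opening: 0.177
grasp_force: 59.5
```

Run:
```python
from h import *
o=get_obs();print(scoop((-.0375,0,0)),o["q"],o["wrist_force"])
lgo((.575,-.287,.11),-.2,-.5);lgo((.575,-.287,.095),-.2,.85)
b=camera("scene");cv2.imwrite("pics/s13.png",b)
```

```text
[ 0.57435074 -0.28632088  0.17784783] [-0.52307886  0.96140667  0.57886671 -0.17498404  2.07473102  1.19773508] [-0.0433309  -0.51671293 -1.12165195]
turn [-0.     0.002  0.002] shift now [33.2  0.8 59. ] after turn [33.1  0.7 59. ]
turn [-0.002  1.352  0.002] shift now [-53.2   0.6  42.4] after turn [-52.9   0.7 -42.7]
```

>>> servo_tool(commands="0 0.165 0 -8 0 -10.1 0;0 0.165 0 -8 0 -10.1 0;0 0.165 0 -8 0 -10.1 0;0 0 0 0 0 35 0;0 0 0 0 0 35 0")

```text
time_s: 38.98
eef_pos: [0.6388, -0.2987, 0.1536]
eef_rot: [0.001, 0.995, -0.099, -0.001]
wrist_force: [0.2, 0.3, -1.9]
opening: 0.178
grasp_force: 59.5
```

>>> servo_tool(commands="0 0 0 0 0 0 0")

```text
time_s: 39.1
eef_pos: [0.6366, -0.2971, 0.1485]
eef_rot: [-0.002, 0.995, -0.099, -0.006]
wrist_force: [-0.8, 0.2, -0.7]
opening: 0.18
grasp_force: 59.4
```

Run:
```python
from h import *
o=get_obs();print(scoop((-.0375,0,0)),scoop((.0375,0,0)),o["wrist_force"])
lgo((.575,-.287,.10),-.2,.0);lgo((.575,-.287,.09),-.2,.85)
```

```text
[ 0.57188046 -0.28394286  0.10575962] [ 0.64540569 -0.29871666  0.10487872] [-0.75655281  0.16710248 -0.68368301]
turn [-0.003  0.012  0.002] shift now [3.2 2.4 4.9] after turn [3.2 2.4 5. ]
turn [-0.003  0.862  0.   ] shift now [-52.    2.2 -18.8] after turn [-19.6   2.4 -51.7]
```

>>> servo_tool(commands="0 0 0 4 2 10 0;0 0.172 0 -8.4 0 -10.6 0;0 0.172 0 -8.4 0 -10.6 0;0 0.172 0 -8.4 0 -10.6 0;0 0.172 0 -8.4 0 -10.6 0")

```text
time_s: 39.72
eef_pos: [0.6036, -0.2943, 0.1764]
eef_rot: [0.033, 0.939, -0.093, 0.329]
wrist_force: [1.0, 0.8, -0.7]
opening: 0.177
grasp_force: 59.6
```

>>> servo_tool(commands="0 0.172 0 -8.4 0 -10.6 0;0 0 0 0 0 0 0;0 0 0 0 0 0 0;0 0 0 0 0 0 0")

```text
time_s: 40.22
eef_pos: [0.5981, -0.2891, 0.1763]
eef_rot: [0.03, 0.921, -0.087, 0.378]
wrist_force: [-0.3, -0.2, -1.1]
opening: 0.18
grasp_force: 59.6
```

Run:
```python
from h import *
o=get_obs();print(scoop((-.0375,0,0)),scoop((.0375,0,0)),o["wrist_force"],o["q"])
b=camera("scene");a=camera("top");cv2.imwrite("pics/s14.png",b);cv2.imwrite("pics/t14.png",a)
for n,im in(("scene",b),("top",a)):
  for nm,lo,hi in(("orange",(6,180,110),(16,255,255)),("white",(0,0,200),(180,60,255))):
    m=mask(im,lo,hi);w=np.zeros_like(m)
    if n=="scene":w[130:310,130:400]=255
    else:w[215:350,260:500]=255
    k,_,st,ce=cv2.connectedComponentsWithStats(m&w);print(n,nm,[(ce[i].round(1),st[i,4]) for i in range(1,k) if st[i,4]>8])
```

```text
[ 0.5823372  -0.28534425  0.09933159] [ 0.63476215 -0.29572301  0.15195198] [-0.25272917 -0.17576116 -1.07482395] [-0.88476143  0.01197659  2.06285816  0.8948743   0.62683463  0.24563356]
scene orange [(array([305. , 227.7]), np.int32(36)), (array([221.3, 252.8]), np.int32(48))]
scene white [(array([179.1, 260.3]), np.int32(36)), (array([393.6, 295.6]), np.int32(193)), (array([342.5, 307.5]), np.int32(68))]
top orange [(array([422. , 284.3]), np.int32(21)), (array([320. , 308.5]), np.int32(60))]
top white []
```

```bash
cat >> h.py <<'E'
B=np.array([.557,-.289]);bx=np.array([np.cos(.13),np.sin(.13)]);by=np.array([-bx[1],bx[0]])
def boxc(P): d=np.array(P)[:2]-B;return np.r_[d@bx,d@by].round(4)
E
python3 - <<'E'
from h import *
for z in(.012,.05,.09):print(z,boxc(ray("top",(422,284.3),z)),boxc(ray("scene",(221.3,252.8),z)),"white",boxc(ray("scene",(179.1,260.3),z)))
E
```

```text
0.012 [-0.0312  0.0417] [-0.0408  0.0463] white [-0.048  -0.0496]
0.05 [-0.031   0.0487] [-0.      0.0451] white [-0.0069 -0.046 ]
0.09 [-0.0308  0.0561] [0.0429 0.0438] white [ 0.0365 -0.0422]
```

>>> servo_tool(commands="0 0 0 30 0 -26 0;0 0 0 30 0 -26 0;0 -0.172 0 0 0 0 0;0 -0.172 0 0 0 0 0;0 -0.172 0 0 0 0 0")

```text
time_s: 40.95
eef_pos: [0.6031, -0.291, 0.2556]
eef_rot: [0.007, 0.987, -0.094, 0.128]
wrist_force: [1.4, -0.8, -1.2]
opening: 0.177
grasp_force: 59.6
```

>>> servo_tool(commands="0 -0.172 0 0 0 0 0;0 -0.172 0 0 0 0 0;0 0 0 0 0 0 0;0 0 0 0 0 0 0")

```text
time_s: 41.45
eef_pos: [0.6028, -0.29, 0.253]
eef_rot: [-0.01, 0.995, -0.092, -0.04]
wrist_force: [-0.3, 0.7, -1.8]
opening: 0.177
grasp_force: 59.5
```

Run:
```python
from h import *
o=get_obs();print(scoop(),o["wrist_force"],o["q"])
p=C+.069*ux-.033*uy; sgo([*p,.06],R_s(YAW))
```

```text
[ 0.57196214 -0.28368979  0.21193079] [-0.33243721  0.72915014 -1.79176544] [-0.6132153   0.41849899  1.1970691  -0.02279118  1.60630428  1.14294739]
turn [-0.023  0.08  -0.267] shift now [ -15.6 -256.8  154.5] after turn [  41.1 -257.   149.5]
```

>>> servo_tool(commands="-0.012 0.04 -0.134 0 0 0 0;-0.012 0.04 -0.134 0 0 0 0;0 0 0 8 -51 0 0;0 0 0 8 -51 0 0;0 0 0 8 -51 0 0")

```text
time_s: 42.08
eef_pos: [0.6131, -0.1347, 0.2558]
eef_rot: [0.001, 0.999, 0.04, 0.002]
wrist_force: [0.1, 0.1, -2.0]
opening: 0.181
grasp_force: 59.6
```

>>> servo_tool(commands="0 0 0 8 -52 0 0;0 0 0 9 -52 40 0;0 0 0 0 0 50 0;0 0 0 0 0 50 0;0 0 0 0 0 0 0")

```text
time_s: 42.7
eef_pos: [0.6178, -0.033, 0.1132]
eef_rot: [-0.001, 0.999, 0.041, -0.003]
wrist_force: [-0.1, -0.2, -1.1]
opening: 0.184
grasp_force: 59.5
```

>>> servo_tool(commands="0 0 0 0 0 0 0")

```text
time_s: 42.82
eef_pos: [0.6231, -0.0345, 0.1191]
eef_rot: [0.001, 0.999, 0.041, 0.002]
wrist_force: [0.1, -0.5, 0.2]
opening: 0.179
grasp_force: 59.5
```

Run:
```python
from h import *
o=get_obs();print(scoop(),tray(scoop()),o["wrist_force"],o["q"])
p=C+.069*ux-.0325*uy; sgo([*p,.035],R_s(YAW))
b=camera("scene");cv2.imwrite("pics/s15.png",b)
a=camera("top");cv2.imwrite("pics/t15.png",a)
for nm,lo,hi in(("or",(6,180,110),(16,255,255)),("gr",(50,120,60),(80,255,255)),("bl",(100,140,70),(125,255,255))):
    m=mask(b,lo,hi);w=np.zeros_like(m);w[190:260,285:345]=255
    k,_,st,ce=cv2.connectedComponentsWithStats(m&w);print(nm,[(ce[i].round(1),tray(ray("scene",ce[i],.012))) for i in range(1,k) if st[i,4]>8])
```

```text
[ 0.59531232 -0.03680365  0.07551376] [ 0.069 -0.037] [ 0.08253442 -0.52938057  0.2264323 ] [-2.44967579e-01  3.59563728e-01  1.54834893e+00 -3.68651932e-04
  1.22981238e+00  1.24410148e+00]
turn [ 0.002 -0.004  0.   ] shift now [-0.  -4.5 40.6] after turn [ 0.1 -4.5 40.6]
or [(array([305.1, 227.7]), array([-0.0635, -0.0313]))]
gr []
bl [(array([298.7, 220.4]), array([-0.095 , -0.0398]))]
```

>>> servo_tool(commands="0 0 0 0 -4 20 0;0 0 0 0 0 0 0;0 0 0 0 0 10 0;0 0 0 0 0 0 0;0 0 0 0 0 0 0")

```text
time_s: 43.55
eef_pos: [0.6215, -0.0298, 0.0857]
eef_rot: [0.0, 0.999, 0.041, -0.001]
wrist_force: [0.1, 0.5, -1.4]
opening: 0.177
grasp_force: 59.5
```

Run:
```python
from h import *
o=get_obs();print(scoop(),tray(scoop()),tray(scoop((-.0375,0,0))),o["wrist_force"])
p=C+.069*ux-.033*uy; sgo([*p,.035],R_s(YAW))
```

```text
[ 0.59351999 -0.03210006  0.04219066] [ 0.0676 -0.0322] [ 0.0301 -0.0323] [ 0.11172627  0.52305782 -1.41956699]
turn [0.    0.001 0.001] shift now [1.3 0.8 7.2] after turn [1.3 0.8 7.2]
```

Lower into the right trough: bottom at z 0.042, floor at reading 0.0475.

>>> servo_tool(commands="0 0 0 1 0.8 7 0;0 0 0 0 0 5 0;0 0 0 0 0 0 0;0 0 0 0 0 5 0;0 0 0 0 0 0 0")

```text
time_s: 44.18
eef_pos: [0.6221, -0.0304, 0.0682]
eef_rot: [-0.0, 0.999, 0.041, -0.001]
wrist_force: [0.5, 0.0, -1.6]
opening: 0.18
grasp_force: 59.5
```

>>> servo_tool(commands="0 0 0 0 0 8 0;0 0 0 0 0 8 0;0 0 0 0 0 3 0;0 0 0 0 0 0 0")

```text
time_s: 44.68
eef_pos: [0.6221, -0.0304, 0.0492]
eef_rot: [-0.0, 0.999, 0.041, -0.001]
wrist_force: [0.1, 0.3, -1.5]
opening: 0.179
grasp_force: 59.5
```

>>> servo_tool(commands="0 0 0 0 0 1.5 0;0 0 0 0 0 0.8 0;0 0 0 -5 0 0 0;0 0 0 -10 0 0 0;0 0 0 -10 0 0 0")

```text
time_s: 45.3
eef_pos: [0.5966, -0.0325, 0.0475]
eef_rot: [0.0, 0.999, 0.041, -0.001]
wrist_force: [0.5, -0.3, -1.5]
opening: 0.182
grasp_force: 59.5
```

>>> servo_tool(commands="0 0 0 -10 0 0 0;0 0 0 -10 0 0 0;0 0 0 -10 0 0 0;0 0 0 -10 0 0 0;0 0 0 -10 0 0 0")

```text
time_s: 45.92
eef_pos: [0.5471, -0.0367, 0.0476]
eef_rot: [0.0, 0.999, 0.041, -0.0]
wrist_force: [-1.1, 0.2, -1.6]
opening: 0.178
grasp_force: 59.5
```

>>> servo_tool(commands="0 0 0 -8 0 0 0;0 0 0 -8 0 0 0;0 0 0 -8 0 0 0;0 0 0 0 0 0 0")

```text
time_s: 46.42
eef_pos: [0.5232, -0.0386, 0.0475]
eef_rot: [0.0, 0.999, 0.041, -0.001]
wrist_force: [0.4, -0.4, -0.5]
opening: 0.181
grasp_force: 59.5
```

>>> servo_tool(commands="0 0 0 -6 0 0 0;0 0 0 -6 0 0 0;0 0 0 -6 0 0 0;0 0 0 0 0 0 0")

```text
time_s: 46.92
eef_pos: [0.5053, -0.0401, 0.0475]
eef_rot: [0.0, 0.999, 0.041, -0.001]
wrist_force: [0.2, 0.8, -2.0]
opening: 0.181
grasp_force: 59.5
```

>>> servo_tool(commands="0 0 0 0 0 0.8 0;0 0 0 -5 0 0 0;0 0 0 -5 0 0 0;0 0 0 -5 0 0 0;0 0 0 0 0 0 0")

```text
time_s: 47.55
eef_pos: [0.4905, -0.0414, 0.047]
eef_rot: [0.0, 0.999, 0.041, -0.001]
wrist_force: [-1.4, 0.1, 1.2]
opening: 0.178
grasp_force: 59.9
```

>>> servo_tool(commands="0 0 0 -4 0 0 0;0 0 0 0 0 0 0;0 0 0 -3 0 0 0;0 0 0 0 0 0 0")

```text
time_s: 48.05
eef_pos: [0.4842, -0.0415, 0.047]
eef_rot: [-0.0, 0.999, 0.041, -0.0]
wrist_force: [2.9, 4.6, 2.2]
opening: 0.182
grasp_force: 59.9
```

>>> servo_tool(commands="0 0 0 -3 0 0 0;0 0 0 0 0 0 0;0 0 0 -2 0 0 0;0 0 0 0 0 0 0")

```text
time_s: 48.55
eef_pos: [0.4794, -0.0426, 0.047]
eef_rot: [0.0, 0.999, 0.041, -0.0]
wrist_force: [4.0, 2.1, -0.7]
opening: 0.183
grasp_force: 59.7
```

Run:
```python
from h import *
print(tray(scoop((-.0375,0,0))),scoop()[2],get_obs()["wrist_force"])
b=camera("scene")
for nm,lo,hi in(("or",(6,180,110),(16,255,255)),("gr",(50,120,60),(80,255,255)),("bl",(100,140,70),(125,255,255))):
    m=mask(b,lo,hi);w=np.zeros_like(m);w[190:260,282:345]=255
    k,_,st,ce=cv2.connectedComponentsWithStats(m&w);print(nm,[(ce[i].round(1),st[i,4],tray(ray("scene",ce[i],.015))) for i in range(1,k) if st[i,4]>8])
```

```text
[-0.1125 -0.0335] 0.0034579622266893983 [ 3.98761641  2.06210404 -0.72709277]
or [(array([300.6, 220.4]), np.int32(33), array([-0.09 , -0.036]))]
gr [(array([310.5, 217. ]), np.int32(10), array([-0.0959, -0.0087]))]
bl [(array([293.8, 218.2]), np.int32(25), array([-0.1031, -0.0502]))]
```

>>> servo_tool(commands="0 0 0 -1.5 0 0 0;0 0 0 0 0 0 0")

```text
time_s: 48.85
eef_pos: [0.4787, -0.0428, 0.0474]
eef_rot: [0.0, 0.999, 0.041, 0.001]
wrist_force: [5.8, 2.4, -0.2]
opening: 0.178
grasp_force: 59.9
```

>>> servo_tool(commands="0 -0.125 0 5.5 0 -1 0;0 -0.125 0 5.5 0 -1 0;0 -0.125 0 5.5 0 -1 0;0 -0.125 0 5.5 0 -1 0;0 0 0 0 0 0 0")

```text
time_s: 49.48
eef_pos: [0.499, -0.0413, 0.0455]
eef_rot: [0.011, 0.967, 0.04, -0.251]
wrist_force: [-0.3, 0.2, 2.5]
opening: 0.178
grasp_force: 60.4
```

>>> servo_tool(commands="0 0 0 0 0 0 0;0 0 0 -3 0 -15.5 0;0 0 0 -10 0 -18 0;0 0 0 -19 0 -35 0;0 0 0 -19 0 -35 0")

```text
time_s: 50.1
eef_pos: [0.5045, -0.0403, 0.1648]
eef_rot: [0.011, 0.968, 0.04, -0.247]
wrist_force: [1.0, 0.8, -1.7]
opening: 0.179
grasp_force: 59.6
```

Run:
```python
from h import *
o=get_obs();print(scoop((-.0375,0,0)),scoop((.0375,0,0)),o["wrist_force"],o["q"])
b=camera("scene");cv2.imwrite("pics/s16.png",b)
for nm,lo,hi in(("or",(6,180,110),(16,255,255)),("gr",(50,120,60),(80,255,255)),("bl",(100,140,70),(125,255,255)),("wh",(0,0,190),(180,60,255))):
    m=mask(b,lo,hi);w=np.zeros_like(m);w[140:265,270:368]=255
    k,_,st,ce=cv2.connectedComponentsWithStats(m&w);print(nm,[(ce[i].round(1),st[i,4]) for i in range(1,k) if st[i,4]>5])
print(pix("scene",scoop((-.0375,0,0))),pix("scene",scoop((.03,0,0.01))),pix("scene",[*(C-.1*ux-.033*uy),.012]))
lgo((.578,-.287,.18),-.2,-.5)
```

```text
[ 0.42638565 -0.04679866  0.15798247] [ 0.4919908  -0.04139297  0.12204165] [ 1.01282888  0.81901568 -1.65164085] [-0.21452813  0.46255765  1.40116559 -0.14385405  1.75695286  1.2817695 ]
or [(array([302.5, 191.2]), np.int32(17))]
gr [(array([313.4, 185.9]), np.int32(9))]
bl [(array([297.8, 186.3]), np.int32(50))]
wh [(array([339.3, 225. ]), np.int32(6))]
(np.float64(298.25029346136307), np.float64(168.99320867759374)) (np.float64(305.5871782106145), np.float64(193.28443092481038)) (np.float64(300.80926405793537), np.float64(218.66109371117557))
turn [ 0.138 -0.008  0.247] shift now [103.4 273.  -72.8] after turn [ 164.8  227.1 -108.5]
```

>>> servo_tool(commands="0 0 0 20.5 54.5 -14.5 0;0 0 0 20.5 54.5 -14.5 0;0 0 0 20.5 54.5 -14.5 0;0 0 0 20.5 54.5 -14.5 0;0 0 0 20.5 54.5 -14.5 0")

```text
time_s: 50.78
eef_pos: [0.652, -0.3032, 0.1787]
eef_rot: [0.011, 0.968, 0.04, -0.247]
wrist_force: [0.8, 0.8, -1.2]
opening: 0.179
grasp_force: 59.6
```

>>> servo_tool(commands="0.068 0 0.124 0 0 0 0;0.068 0 0.124 0 0 0 0;0 0 0 0 0 0 0;0 0 0 0 0 0 0")

```text
time_s: 51.28
eef_pos: [0.6514, -0.3012, 0.1774]
eef_rot: [-0.024, 0.964, -0.095, -0.246]
wrist_force: [0.1, -0.0, -1.8]
opening: 0.18
grasp_force: 59.8
```

>>> servo_tool(commands="0 0.165 0 -8 0 -10.1 0;0 0.165 0 -8 0 -10.1 0;0 0.165 0 -8 0 -10.1 0;0 0 0 0 0 35 0;0 0 0 0 0 35 0")

```text
time_s: 51.9
eef_pos: [0.6386, -0.2978, 0.1448]
eef_rot: [0.001, 0.995, -0.098, -0.001]
wrist_force: [0.2, -0.4, -2.4]
opening: 0.18
grasp_force: 59.7
```

>>> servo_tool(commands="0 0 0 0 0 0 0;0 0 0 0 0 0 0")

```text
time_s: 52.15
eef_pos: [0.6394, -0.2986, 0.1443]
eef_rot: [0.0, 0.995, -0.099, -0.002]
wrist_force: [1.2, 0.8, -0.4]
opening: 0.178
grasp_force: 59.7
```

Run:
```python
from h import *
o=get_obs();print(scoop((-.0375,0,0)),scoop((.0375,0,0)),o["wrist_force"])
lgo((.578,-.287,.097),-.2,.0)
```

```text
[ 0.57498765 -0.28572218  0.10105725] [ 0.6485196  -0.30048472  0.10071247] [ 1.2200108   0.78475714 -0.43775412]
turn [0.001 0.005 0.002] shift now [3.  0.8 3.7] after turn [3.  0.8 3.8]
```

>>> servo_tool(commands="0 0 0 3 1 4 0;0 0.172 0 -8.4 0 -10.6 0;0 0.172 0 -8.4 0 -10.6 0;0 0.172 0 -8.4 0 -10.6 0;0 0.172 0 -8.4 0 -10.6 0")

```text
time_s: 52.78
eef_pos: [0.6023, -0.292, 0.1726]
eef_rot: [0.032, 0.94, -0.092, 0.327]
wrist_force: [0.5, 1.4, -1.6]
opening: 0.182
grasp_force: 59.9
```

>>> servo_tool(commands="0 0.172 0 -8.4 0 -10.6 0;0 0 0 0 0 0 0;0 0 0 0 0 0 0;0 0 0 0 0 0 0")

```text
time_s: 53.28
eef_pos: [0.5972, -0.287, 0.1728]
eef_rot: [0.03, 0.922, -0.087, 0.376]
wrist_force: [-0.0, 0.3, -2.3]
opening: 0.181
grasp_force: 59.8
```

>>> servo_tool(commands="0 0 0 30 0 -26 0;0 0 0 30 0 -26 0;0 -0.172 0 0 0 0 0;0 -0.172 0 0 0 0 0;0 -0.172 0 0 0 0 0")

```text
time_s: 53.9
eef_pos: [0.6031, -0.2893, 0.2529]
eef_rot: [0.008, 0.988, -0.093, 0.126]
wrist_force: [0.7, 0.7, -1.1]
opening: 0.183
grasp_force: 59.8
```

>>> servo_tool(commands="0 -0.172 0 0 0 0 0;0 -0.172 0 0 0 0 0;0 0 0 0 0 0 0;0 0 0 0 0 0 0")

```text
time_s: 54.4
eef_pos: [0.6026, -0.2881, 0.2499]
eef_rot: [-0.01, 0.995, -0.092, -0.042]
wrist_force: [-0.7, 0.3, -1.5]
opening: 0.178
grasp_force: 59.7
```

Run:
```python
from h import *
o=get_obs();print(scoop(),o["wrist_force"],o["q"])
b=camera("scene");a=camera("top");cv2.imwrite("pics/s17.png",b);cv2.imwrite("pics/t17.png",a)
for n,im in(("scene",b),("top",a)):
  for nm,lo,hi in(("or",(6,180,100),(16,255,255)),("gr",(50,120,50),(80,255,255)),("bl",(100,140,70),(125,255,255)),("wh",(0,0,190),(180,60,255))):
    m=mask(im,lo,hi);w=np.zeros_like(m)
    if n=="scene":w[150:290,150:345]=255
    else:w[215:350,260:500]=255
    k,_,st,ce=cv2.connectedComponentsWithStats(m&w);print(n,nm,[(ce[i].round(1),st[i,4],boxc(ray(n,ce[i],.012))) for i in range(1,k) if st[i,4]>8])
p=[.62234,.25947,.04];sgo(p,R_s(.12))
m=mask(b,(0,150,80),(8,255,255))|mask(b,(172,150,80),(180,255,255));k,_,st,ce=cv2.connectedComponentsWithStats(m)
print("red",[(ce[i].round(1),st[i,4]) for i in range(1,k) if st[i,4]>20])
cv2.imwrite("pics/c17.png",np.vstack([np.hstack([cv2.resize(a[215:365,260:510],(400,300)),cv2.resize(b[180:300,380:540],(400,300))]),np.hstack([cv2.resize(b[200:300,150:283],(400,300)),cv2.resize(b[180:300,240:400],(400,300))])]))
```

```text
[ 0.57163595 -0.28179986  0.20896475] [-0.71826563  0.28090115 -1.49183332] [-0.60999052  0.42028475  1.20087489 -0.02462305  1.60355698  1.14506918]
scene or [(array([221.4, 253.6]), np.int32(103), array([-0.0381,  0.046 ]))]
scene gr [(array([209.9, 250.7]), np.int32(59), array([-0.0567,  0.0223]))]
scene bl [(array([196.2, 250.4]), np.int32(1489), array([-0.0683, -0.0079])), (array([208.9, 280.1]), np.int32(1023), array([0.0359, 0.0058]))]
scene wh [(array([337.3, 222.7]), np.int32(112), array([-0.0529,  0.3388])), (array([319.9, 216.3]), np.int32(9), array([-0.0908,  0.3057])), (array([327.5, 216.9]), np.int32(14), array([-0.0822,  0.3231])), (array([338.8, 233.8]), np.int32(12), array([-0.0131,  0.328 ])), (array([179.1, 260.6]), np.int32(43), array([-0.0471, -0.0496])), (array([329.9, 266.2]), np.int32(11), array([0.0829, 0.2709]))]
top or []
top gr []
top bl [(array([426.4, 250.6]), np.int32(810), array([0.0372, 0.0244]))]
top wh []
turn [-0.024  0.082 -0.305] shift now [ -39.2 -548.6  178.3] after turn [ 113.9 -541.3  168.1]
red [(array([594. , 230.6]), np.int32(2875)), (array([370.5, 207.1]), np.int32(274)), (array([469.3, 229.2]), np.int32(121)), (array([478.2, 227.4]), np.int32(98)), (array([ 89.4, 380.4]), np.int32(445))]
```

View pics/c17.png

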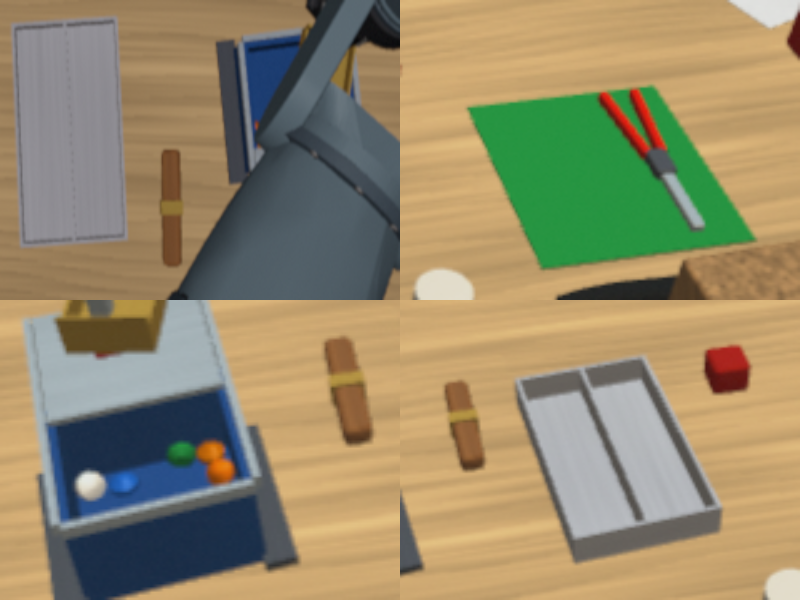

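>>> servo_tool(commands="-0.012 0.041 -0.152 0 0 0 0;-0.012 0.041 -0.153 0 0 0 0;0 0 0 11.5 -54 0 0;0 0 0 11.5 -54 0 0;0 0 0 11.5 -54 0 0")

```text
time_s: 55.12
eef_pos: [0.6162, -0.1222, 0.2528]
eef_rot: [-0.0, 0.998, 0.06, 0.001]
wrist_force: [1.0, 1.4, -1.1]
opening: 0.179
grasp_force: 59.8
```

>>> servo_tool(commands="0 0 0 11.5 -54 0 0;0 0 0 11.5 -54 0 0;0 0 0 11.5 -54 0 0;0 0 0 11.5 -54 0 0;0 0 0 11.5 -54 0 0")

```text
time_s: 55.75
eef_pos: [0.641, 0.1529, 0.2535]
eef_rot: [-0.001, 0.998, 0.06, 0.001]
wrist_force: [0.4, -0.4, -1.0]
opening: 0.18
grasp_force: 59.8
```

>>> servo_tool(commands="0 0 0 11 -54 0 0;0 0 0 11 -54 40 0;0 0 0 0 0 50 0;0 0 0 0 0 50 0;0 0 0 0 0 0 0")

```text
time_s: 56.38
eef_pos: [0.6456, 0.2562, 0.111]
eef_rot: [-0.0, 0.998, 0.06, -0.005]
wrist_force: [-0.8, 0.3, -1.1]
opening: 0.181
grasp_force: 59.7
```

>>> servo_tool(commands="0 0 0 0 0 0 0;0 0 0 0 0 0 0")

```text
time_s: 56.62
eef_pos: [0.6518, 0.2575, 0.1188]
eef_rot: [-0.002, 0.998, 0.06, 0.002]
wrist_force: [-1.2, 0.8, -1.1]
opening: 0.177
grasp_force: 59.8
```

Run:
```python
from h import *
o=get_obs();print(scoop(),scoop((-.0375,0,0))[2],scoop((.0375,0,0))[2])
sgo([.62234,.25947,.0018],R_s(.12))
b=camera("scene")
ys,xs=np.nonzero(mask(b,(172,150,80),(180,255,255))[200:270,440:500]|mask(b,(0,150,80),(8,255,255))[200:270,440:500]);print(xs.mean()+440,ys.mean()+200)
```

```text
[0.6241832  0.25426205 0.075168  ] 0.07500202899020361 0.0753339630512648
turn [-0.003 -0.004  0.   ] shift now [-1.3 -5.3 73.5] after turn [-1.  -5.5 73.5]
475.43820224719104 229.80337078651687
```

>>> servo_tool(commands="0 0 0 0 -4 40 0;0 0 0 0 0 20 0;0 0 0 0 0 8 0;0 0 0 0 0 3 0;0 0 0 0 0 0 0")

```text
time_s: 57.3
eef_pos: [0.6498, 0.2616, 0.0448]
eef_rot: [-0.001, 0.998, 0.06, -0.0]
wrist_force: [0.5, -0.6, -0.4]
opening: 0.178
grasp_force: 59.9
```

>>> servo_tool(commands="0 0 0 0 0 1 0;0 0 0 0 0 0 0;0 0 0 0 0 1 0;0 0 0 0 0 0 0")

```text
time_s: 57.8
eef_pos: [0.6503, 0.2618, 0.0445]
eef_rot: [-0.001, 0.998, 0.06, 0.001]
wrist_force: [-2.2, -0.1, 10.1]
opening: 0.179
grasp_force: 61.7
```

>>> servo_tool(commands="0 0 0 0 0 -1.5 0;0 0 0 0 0 0 1;0 0 0 0 0 0 1;0 0 0 0 0 0 1;0 0 0 0 0 0 1")

```text
time_s: 58.42
eef_pos: [0.6487, 0.2615, 0.0427]
eef_rot: [-0.001, 0.998, 0.06, -0.001]
wrist_force: [-0.0, -0.1, 0.3]
opening: 0.991
grasp_force: 0.0
```

>>> servo_tool(commands="0 0 0 0 0 0 1;0 0 0 0 0 -40 1;0 0 0 0 0 -60 1;0 0 0 0 0 -60 1;0 0 0 0 0 0 1")

```text
time_s: 59.05
eef_pos: [0.6531, 0.2621, 0.2111]
eef_rot: [-0.002, 0.998, 0.061, 0.005]
wrist_force: [0.2, 0.7, 1.1]
opening: 0.999
grasp_force: 0.0
```

>>> servo_tool(commands="0 0 0 -26 53.5 0 1;0 0 0 -26 53.5 0 1;0 0 0 -26 53.5 0 1;0 0 0 -26 53.5 0 1;0 0 0 -26 53.5 0 1")

```text
time_s: 59.68
eef_pos: [0.5512, -0.0216, 0.2019]
eef_rot: [-0.001, 0.998, 0.061, -0.001]
wrist_force: [0.5, -0.3, 0.3]
opening: 1.0
grasp_force: 0.0
```

>>> servo_tool(commands="0 0 0 -26 53.5 0 1;0 0 0 -26 53.5 0 1;0 0 0 -26 53.5 0 1;0 0 0 -26 53.5 0 1;0 0 0 -26 53.5 0 1")

```text
time_s: 60.3
eef_pos: [0.4545, -0.3027, 0.2017]
eef_rot: [-0.001, 0.998, 0.06, -0.001]
wrist_force: [0.6, -0.1, 0.1]
opening: 1.001
grasp_force: 0.0
```

>>> servo_tool(commands="0 0 -0.174 0 0 0 1;0 0 -0.174 0 0 0 1;0 0 -0.174 0 0 0 1;0 0 -0.174 0 0 0 1;0 0 -0.174 0 0 0 1")

```text
time_s: 60.92
eef_pos: [0.4553, -0.301, 0.2015]
eef_rot: [-0.002, 0.878, 0.478, -0.001]
wrist_force: [-0.1, 0.3, 0.3]
opening: 1.001
grasp_force: 0.0
```

>>> servo_tool(commands="0 0 -0.174 0 0 0 1;0 0 -0.174 0 0 0 1;0 0 -0.174 0 0 0 1;0 0 -0.174 0 0 0 1;0 0 0 0 0 0 1")

```text
time_s: 61.55
eef_pos: [0.4554, -0.301, 0.2016]
eef_rot: [-0.002, 0.665, 0.746, -0.0]
wrist_force: [0.4, -0.3, 0.3]
opening: 0.999
grasp_force: 0.0
```

Run:
```python
from h import *
o=get_obs();print(tip(),o["q"])
b=camera("scene");a=camera("top");cv2.imwrite("pics/s18.png",b);cv2.imwrite("pics/t18.png",a)
m=mask(b,(0,150,80),(8,255,255))|mask(b,(172,150,80),(180,255,255));k,_,st,ce=cv2.connectedComponentsWithStats(m)
print("red",[(ce[i].round(1),st[i,4],ray("scene",ce[i],.112)) for i in range(1,k) if st[i,4]>20 and ce[i][0]<260])
h=mask(b,(0,0,0),(180,255,45));ys,xs=np.nonzero(h[215:262,440:480]);print("handle",ray("scene",(xs.mean()+440,ys.mean()+215),.097))
h=mask(a,(0,0,0),(180,255,45));ys,xs=np.nonzero(h[195:225,140:200]);print("handle top",len(xs),ray("top",(xs.mean()+140,ys.mean()+195),.115))
go([.4525,-.3015,.097],axes((.9928,.125,0)))
```

```text
[ 0.45545728 -0.30107475  0.23613891] [-8.01344379e-01  1.14540690e-01  1.67165529e+00 -3.81073288e-04
  1.35940076e+00 -9.15893282e-01]
red [(array([189.1, 209.6]), np.int32(254), array([ 0.46236076, -0.3028071 ,  0.112     ])), (array([ 89.4, 380.4]), np.int32(444), array([ 0.86583894, -0.45292997,  0.112     ]))]
handle [0.61355929 0.30385146 0.097     ]
handle top 4 [0.61927311 0.3059897  0.115     ]
turn [-0.002 -0.003 -0.013] shift now [ -0.4  -2.6 139.4] after turn [ -0.   -3.  139.4]
```

Run:
```python
from h import *
a=cv2.imread("pics/t18.png");b=cv2.imread("pics/s18.png")
co=[(.700,.402),(.497,.404),(.491,.222),(.695,.213)]
for n,im in(("top",a),("scene",b)):
    w=np.zeros(im.shape[:2],np.uint8);cv2.fillPoly(w,[np.array([pix(n,(*c,.002)) for c in co]).round().astype(int)],255)
    if n=="scene": w=cv2.dilate(w,np.ones((3,3)))
    hsv=cv2.cvtColor(im,cv2.COLOR_BGR2HSV)
    for nm,m,z in(("brass",mask(im,(14,110,50),(32,255,255)),.004),("red",mask(im,(0,150,80),(6,255,255))|mask(im,(173,150,80),(180,255,255)),.014),("dark",mask(im,(0,0,0),(180,255,50)),.115)):
        if nm=="dark" and n=="scene": w2=np.zeros_like(w);w2[205:290,400:520]=255
        else: w2=w
        k,_,st,ce=cv2.connectedComponentsWithStats(m&w2)
        for i in range(1,k):
            if st[i,4]>15:
                print(n,nm,st[i],ce[i].round(1),ray(n,ce[i],z)[:2].round(4))
        if nm=="brass" and n=="top":
            q=(m&w2);ys,xs=np.nonzero(q);P=np.array([ray(n,p,.004)[:2] for p in zip(xs,ys)]);print("ext",P.min(0),P.max(0));r=cv2.minAreaRect((P*1000).astype(np.float32));print(r,cv2.boxPoints(r))
```

```text
top brass [138 225  43  44 979] [160.1 246.7] [0.5839 0.2944]
top brass [133 255   1  28  28] [133.  268.5] [0.537  0.3485]
top brass [128 269   1  16  16] [128.  276.5] [0.5202 0.358 ]
ext [0.50378524 0.25216418] [0.62961614 0.39034972]
((563.055419921875, 336.7684631347656), (90.73077392578125, 150.0132293701172), 29.934240341186523) [[486.3131  379.13153]
 [561.17053 249.13023]
 [639.7977  294.4054 ]
 [564.9403  424.40668]]
top red [113 241  12  44 184] [118.8 262.4] [0.5485 0.3755]
top red [128 241   5  45 177] [130.5 262.9] [0.5481 0.3514]
top dark [135 223  18  15 163] [143.2 230.5] [0.6065 0.3007]
scene brass [433 231  43  27 569] [453.6 243.2] [0.5818 0.2979]
scene red [460 217   5   5  18] [461.7 219.1] [0.5125 0.3472]
scene red [476 221  10  19  71] [479.7 230.4] [0.5615 0.3721]
scene red [472 230   8  13  44] [474.9 236.4] [0.5793 0.3513]
scene dark [463 210  15  21 217] [469.8 219.7] [0.6261 0.2942]
```

>>> servo_tool(commands="0 0 -0.013 0 -3 50 1;0 0 0 0 0 50 1;0 0 0 0 0 30 1;0 0 0 0 0 9 1;0 0 0 0 0 0 1")

```text
time_s: 62.28
eef_pos: [0.4524, -0.3015, 0.0635]
eef_rot: [-0.002, 0.66, 0.751, -0.0]
wrist_force: [-0.0, -0.5, 0.3]
opening: 0.998
grasp_force: 0.0
```

>>> servo_tool(commands="0 0 0 0 0 0 0;0 0 0 0 0 0 0;0 0 0 0 0 0 0;0 0 0 0 0 0 0;0 0 0 0 0 0 0")

```text
time_s: 62.9
eef_pos: [0.4532, -0.3015, 0.064]
eef_rot: [-0.001, 0.66, 0.751, 0.0]
wrist_force: [3.0, 1.7, 3.2]
opening: 0.132
grasp_force: 61.6
```

>>> servo_tool(commands="0 0 0 0 0 0 0;0 0 0 0 20 0 0;0 0 0 0 20 0 0;0 0 0 0 20 0 0;0 0 0 0 20 0 0")

```text
time_s: 63.52
eef_pos: [0.5318, -0.2906, 0.0639]
eef_rot: [-0.002, 0.66, 0.751, -0.0]
wrist_force: [-3.2, 3.7, 10.1]
opening: 0.126
grasp_force: 62.5
```

>>> servo_tool(commands="0 0 0 0 12 0 0;0 0 0 0 6 0 0;0 0 0 0 4 0 0;0 0 0 0 0 0 0")

```text
time_s: 64.03
eef_pos: [0.554, -0.2877, 0.064]
eef_rot: [-0.002, 0.66, 0.752, 0.0]
wrist_force: [0.3, 4.3, 6.9]
opening: 0.126
grasp_force: 62.2
```

>>> servo_tool(commands="0 0 0 0 2 0 0;0 0 0 0 0 0 0;0 0 0 0 2 0 0;0 0 0 0 0 0 0")

```text
time_s: 64.53
eef_pos: [0.5571, -0.2872, 0.0639]
eef_rot: [-0.002, 0.66, 0.751, -0.0]
wrist_force: [-3.0, 3.8, 8.8]
opening: 0.128
grasp_force: 62.5
```

>>> servo_tool(commands="0 0 0 0 2 0 0;0 0 0 0 0 0 0;0 0 0 0 2 0 0;0 0 0 0 0 0 0")

```text
time_s: 65.03
eef_pos: [0.557, -0.2871, 0.0639]
eef_rot: [-0.005, 0.66, 0.751, -0.003]
wrist_force: [-19.9, 3.6, 18.2]
opening: 0.127
grasp_force: 63.8
```

>>> servo_tool(commands="0 0 0 0 1.5 0 0;0 0 0 0 0 0 0;0 0 0 0 0 0 0")

```text
time_s: 65.4
eef_pos: [0.5569, -0.2871, 0.0639]
eef_rot: [-0.007, 0.66, 0.751, -0.003]
wrist_force: [-25.7, 3.9, 21.0]
opening: 0.127
grasp_force: 64.3
```

Shut stop reached. Relieve, release, rise, and recheck the scoop.

>>> servo_tool(commands="0 0 0 0 -4 0 0;0 0 0 0 0 0 1;0 0 0 0 0 0 1;0 0 0 0 0 0 1;0 0 0 0 0 0 1")

```text
time_s: 66.03
eef_pos: [0.5589, -0.2875, 0.0629]
eef_rot: [-0.002, 0.66, 0.751, -0.0]
wrist_force: [-0.0, -0.6, -0.1]
opening: 0.959
grasp_force: 0.0
```

>>> servo_tool(commands="0 0 0 0 0 -40 1;0 0 0 0 0 -60 1;0 0 0 0 0 -50 1;0 0 0 0 0 0 1;0 0 0 0 0 0 1")

```text
time_s: 66.65
eef_pos: [0.559, -0.2875, 0.2125]
eef_rot: [-0.002, 0.66, 0.751, -0.0]
wrist_force: [-0.0, 0.0, -0.9]
opening: 1.003
grasp_force: 0.0
```

Run:
```python
from h import *
b=camera("scene");a=camera("top");cv2.imwrite("pics/s19.png",b);cv2.imwrite("pics/t19.png",a)
s0=cv2.imread("pics/scene0.png")
for nm,im in(("start",s0),("now",b)):
    m=mask(im,(0,150,80),(8,255,255))|mask(im,(172,150,80),(180,255,255));k,_,st,ce=cv2.connectedComponentsWithStats(m)
    print(nm,"red",[(ce[i].round(1),st[i,4],ray("scene",ce[i],.112)[:2].round(4)) for i in range(1,k) if st[i,4]>20 and 150<ce[i][0]<400])
def ext(n,im,roi):
    x0,y0,x1,y1=roi;m=np.zeros(im.shape[:2],np.uint8);m[y0:y1,x0:x1]=mask(im,(0,0,0),(180,255,50))[y0:y1,x0:x1]
    k,_,st,ce=cv2.connectedComponentsWithStats(m);i=1+st[1:,4].argmax();return st[i],ce[i]
t0=cv2.imread("pics/top0.png")
for nm,t,s,rt,rs in(("start",t0,s0,(140,190,200,230),(440,210,490,265)),("now",a,b,(125,205,175,245),(440,200,500,265))):
    (st,ct),(ss,cs)=ext("top",t,rt),ext("scene",s,rs)
    Pm=[calibration(n) for n in("top","scene")];M=[np.diag([1,1,1.])@np.array([[c["fx"],0,c["cx"]],[0,c["fy"],c["cy"]],[0,0,1]])@np.c_[c["R"],c["t"]] for c in Pm]
    X=cv2.triangulatePoints(M[0],M[1],ct.reshape(2,1),cs.reshape(2,1))[:,0];print(nm,st,ss,(X[:3]/X[3]).round(4))
# ringclamp/others diff between first and now in scene (mean abs diff per bystander roi)
for nm,(x,y,w,h) in dict(ringclamp=(255,208,22,42),ringbox=(358,195,26,26),pot=(328,302,30,32),jar=(380,285,34,44)).items():
    print(nm,np.abs(s0[y:y+h,x:x+w].astype(int)-b[y:y+h,x:x+w]).mean().round(2))
```

```text
start red [(array([166.9,   4.1]), np.int32(51), array([-1.1128, -0.4176])), (array([370.8, 206.9]), np.int32(261), array([0.536 , 0.0983])), (array([195.1, 237.1]), np.int32(286), array([ 0.5584, -0.2897])), (array([298.1, 234.5]), np.int32(391), array([ 0.5944, -0.0767]))]
now red [(array([370.7, 207. ]), np.int32(266), array([0.5363, 0.098 ])), (array([195.6, 239.1]), np.int32(285), array([ 0.565 , -0.2887]))]
start [160 202  16  15 177] [453 224  14  23 223] [0.6507 0.2623 0.0976]
now [135 223  17  15 152] [463 210  15  21 217] [0.608  0.3056 0.098 ]
ringclamp 2.48
ringbox 2.46
pot 2.69
jar 2.41
```

```bash
python3 -c "
from bench import *
print(hand_in())"
```

```text
the job is handed in; nothing more can be done
None
```

I handed the job in after about 67 s: all five stones are in the box, the tray is empty, the pliers and upright scoop are on the green mat, and the gate is shut. The scoop had shifted about 6 cm on the mat after I released it, probably the knock, but it was still upright beside the pliers so I left it there.

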